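# Empty the column drying box, cover its slots and set the purge to bleed

## Robot

A 6-joint arm with a two-finger parallel gripper is mounted at the origin on the work surface; the furniture and walls round the work are solid. World frame = base frame: x ahead of the robot, y to its left, z up, the work surface at z = 0. Lengths are in m, angles in rad, forces in N, time in s.
With the tool pointing down it reaches from about 0.4 to 0.825 m from the base axis. Payload 7 kg.
Tool frame: the origin (TCP) lies at the very end of the fingers, on their centre line; the grasp point (between the pads) lies arm.hold_point_z behind it (arm.hold_point_z is the distance from the TCP to the grasp point, in m); z points along the fingers, y is the line along which they close (so a half turn about z gives the same grasp; the last joint's range is limited). The gripper opens to 88 mm and grips with 3 to 60 N. Pads are 19 mm wide; open, the fingers measure 130 mm over their backs; the gripper's body (78 mm by 193 mm) begins 47 mm behind the grasp point.
Start: joints at [1.524, 0.359, 0.012, 0, -1.224, -0.288], TCP at [0.222, 0.637, 0.227] pointing down, gripper open.
Joint ranges: [-3.07, 3.07], [-1.43, 2.12], [-1.02, 1.25], [-3.03, 1.67], [-3.05, -0], [-3.03, 3.03]. Speed limits (rad/s): [2.39, 2.39, 3.01, 3.14, 3.14, 3.14].

## Interface

Orientations are given as [roll, pitch, yaw] about the fixed x, y, z axes, in that order (R = Rz(yaw) Ry(pitch) Rx(roll)).
In Python, from station import arm gives the robot as it stands.
- The arm moves only by the shell command python3 -m creep [FORCE], which reads ROWS from standard input. ROWS is one flat JSON list of numbers that holds 1 to 20 rows one after another, with no inner brackets; each row has 5 numbers: the finger opening in m, then dx, dy, dz in m, then a turn about the tool's z in rad; each row is the pose to reach, as a shift and turn from the pose commanded when the command began, along the tool's axes at that moment; what a row does not reach only later rows make up. A row lasts 1/12 s, in which the tool goes at most 0.0417 m and 0.125 rad, less where a joint would pass 70% of its speed; a pose out of reach is approached as far as the arm can. The fingers move at their own pace and stop on an object; FORCE is the grip in N (left out, the last holds). Time passes only in rows, so rows that do not move let the fingers close. It prints the time, the measured TCP pose, the force, the opening and the grip force at its end. Input that does not fit is refused with a message, and nothing moves.
- arm.get_state(): the state, without advancing time (a new reading comes with each control period).
- arm.grab_frame(name): name is "scene" or "side" or "wrist"; returns the picture (480x640x3 uint8, red, green, blue); there is no depth.
- arm.camera_params(name): a dict with "fx", "fy", "cx", "cy" (pixels), "T" (4x4, takes a point from camera to world coordinates); the wrist camera has in their place "hand_eye" (4x4, takes a point from camera to tool coordinates, whose origin is the TCP and whose axes are the flange's). Camera axes: x right, y down, z forward; pixel columns grow to the right and rows downward; lengths in m; the calibration is good to about 2 mm. A picture is of the moment at which its call begins: read the wrist's pose just before it. camera_params takes no time and is no camera call.
- arm.job_done(): hands the job in; it is judged then, once.
The state is a dict: "t": time; "q": joint angles; "qd": joint speeds; "joint_efforts": joint torques, N m; "eef_pos": TCP position; "ee_rot": TCP orientation; "force": force on the tool from outside, world axes, zero at the start; "moment": the same for the moment, N m; "width": finger opening in m; "gripper_force": force on a finger pad.
Only numpy, scipy, OpenCV 4.12 (cv2) and the standard library are available. Lean on these libraries where they do the work, as an engineer would, in place of code of your own. Each camera call takes 0.05 s, during which the arm holds its last target. There are 200 camera calls.

## Task

Shut the purge valve on top of the drying box first; with it shut, tilt every column out of the box through its slot and lay each one level in a notch pair of its own on the aluminium rest, across both notched bars. Then stand the angle-shaped slot cover firmly on its foot, its flat back close against the box's front so that it covers all four slots. Last, set the valve half open, its lever at 45 degrees between shut and open, and do not tip the flask or the reagent bottle.

Things in the scene. Friction and masses are not known exactly. Their poses are not given: they have to be found in the camera images.
- dry_box: Grey closed drying box fixed to the worktop, 194 (x) x 92 (y) x 78 mm high, 4 mm walls, roofed; origin under its centre, z up. Inner floor at z = 4 mm; partitions make four lanes. Its front wall faces its own -y, towards the robot (outer face y = -46 mm). Three or four lanes hold a column leaning nose up through its slot: tail on the floor at the back wall, rod on the sill, 0.40 rad from level.
- slots_middle (a point): Middle of the box front's outer face, 56 mm up; axes as the box's. Slots at box x = -67.5, -22.5, 22.5, 67.5 mm, each 28 mm wide, open from the sill at z = 40 mm up to z = 72 mm. A column's thick tail collar passes only clear of the sill: raise the rod about 10 mm, then draw it out along its own sloping axis; drawn level it catches on the sill, lifted straight up on the slot's top.
- column_1: Steel column, 178 mm long, about 120 g; may be absent. Starts in the slot at box x = -67.5 mm. Its y is the long axis, the -y end sticks out; origin on its underside at mid-length. A 10 mm rod for 63 mm each way from the middle, then an 18 mm collar to 79 mm, then a thin plug to 89 mm. In the box the wall's outer face crosses it 13 mm from the middle: pinch the rod 25 to 55 mm ahead of it.
- column_1_mid (a point): Middle of column_1, on its axis at mid-length; axes as the column's. Absent if the column is.
- column_2: Steel column, 178 mm long, about 120 g; may be absent. Starts in the slot at box x = -22.5 mm. Its y is the long axis, the -y end sticks out; origin on its underside at mid-length. A 10 mm rod for 63 mm each way from the middle, then an 18 mm collar to 79 mm, then a thin plug to 89 mm. In the box the wall's outer face crosses it 13 mm from the middle: pinch the rod 25 to 55 mm ahead of it.
- column_2_mid (a point): Middle of column_2, on its axis at mid-length; axes as the column's. Absent if the column is.
- column_3: Steel column, 178 mm long, about 120 g; may be absent. Starts in the slot at box x = 22.5 mm. Its y is the long axis, the -y end sticks out; origin on its underside at mid-length. A 10 mm rod for 63 mm each way from the middle, then an 18 mm collar to 79 mm, then a thin plug to 89 mm. In the box the wall's outer face crosses it 13 mm from the middle: pinch the rod 25 to 55 mm ahead of it.
- column_3_mid (a point): Middle of column_3, on its axis at mid-length; axes as the column's. Absent if the column is.
- column_4: Steel column, 178 mm long, about 120 g; may be absent. Starts in the slot at box x = 67.5 mm. Its y is the long axis, the -y end sticks out; origin on its underside at mid-length. A 10 mm rod for 63 mm each way from the middle, then an 18 mm collar to 79 mm, then a thin plug to 89 mm. In the box the wall's outer face crosses it 13 mm from the middle: pinch the rod 25 to 55 mm ahead of it.
- column_4_mid (a point): Middle of column_4, on its axis at mid-length; axes as the column's. Absent if the column is.
- column_rest: Loose aluminium rest, 1.2 kg, plate 186 (x) x 124 (y) x 6 mm; origin under its centre, z up. Two bars along x at y = -50 and +50 mm, 6 mm thick, 32 mm high, with white gable teeth up to z = 50 mm. Four notch pairs, 45 mm apart in x, 20 mm wide at the flat bottom (z = 32 mm), wider above. A column lies along the rest's y, rod in one notch of each bar, collars outside the bars.
- notch_1 (a point): Where the middle of a column lies in the notch pair at the rest's x = -67.5 mm, 37 mm above the rest's underside; axes as the rest's. Any column may lie in any pair.
- notch_2 (a point): Where the middle of a column lies in the notch pair at the rest's x = -22.5 mm, 37 mm above the rest's underside; axes as the rest's. Any column may lie in any pair.
- notch_3 (a point): Where the middle of a column lies in the notch pair at the rest's x = 22.5 mm, 37 mm above the rest's underside; axes as the rest's. Any column may lie in any pair.
- notch_4 (a point): Where the middle of a column lies in the notch pair at the rest's x = 67.5 mm, 37 mm above the rest's underside; axes as the rest's. Any column may lie in any pair.
- slot_cover: Cast aluminium angle block, the slot cover, loose, 750 g: foot 188 (x) x 48 (y) x 8 mm, upright web 188 mm long, 6 mm thick, 76 mm high along its +y edge, and a lug across the middle. Origin under the centre of the foot, z up. Stands between box and rest at the start. In place: its x along the box's x, the web's flat back (own +y side) against the box's front wall.
- cover_lug (a point): Grip point on the cover's lug: an upright rib 12 mm thick in the cover's x, 38 mm in y, top 80 mm above the foot's underside; the point is 62 mm up, 1 mm from the middle of the foot. 60 mm and more free on either side.
- cover_back (a point): Middle of the flat back of the cover's web, 24 mm from the origin in the cover's +y, 40 mm up; axes as the cover's.
- valve (a joint): Angle of the purge valve's lever: 0 = shut (lever points to the box's +x, across the brass pipe), 1.571 = fully open (lever points to the box's -y, along the pipe), 0.785 = half open; grows clockwise seen from above. It stays where it is left; about 0.2 N m turns it.
- valve_hinge (a point): On the vertical axis of the valve's lever, at the height of valve_post (box x = 0, y = +18 mm).
- valve_post (a point): Grip point on the upright black round post, 14 mm across, at the end of the lever, 60 mm from the hinge axis, 130 mm above the worktop; the post rises from 107 mm to 145 mm. The lever arm under it is 14 mm wide, from 101 to 107 mm; the roof of the box is at 78 mm.
- flask_250: Conical flask, 77 mm wide, 142 mm high, standing at the right; origin under its centre, z up. Bystander.
- reagent_amber: Amber reagent bottle, 56 mm wide, 104 mm high, at the right; origin under its centre, z up. Bystander.

How it is judged:
By the outcome, as a careful person would: the job done as asked, in the order asked, and still so for the second after the job is handed in, with the robot touching nothing.
Of column_1, column_2, column_3, column_4 only 3 to 4 are there at a start; the rules pass over those that are not, and their reading is None.
At some moment in a run one of column_rest may be knocked a few centimetres aside while the robot is not near it.
Once in a run the grip may slacken for a moment while it holds something.
It also fails if it takes over 210 s, if anything falls off the work surface, if the arm or the gripper's body presses on something with over 40 N, if the wrist force passes 120 N, or if a joint passes its speed limit or range.

## Working session

There is one attempt and no reset: what is moved stays moved. The work goes in short steps, Python scripts to look and compute and a shell command to move; the robot and the scene stay as the last step left them, time stands still between calls to the robot, and variables do not carry over. Pictures are saved under pics/ and viewed, at most 14 in all, crops included, and the job is handed in when it is done.

```bash
ls; mkdir -p pics; python3 - <<'E'
from station import arm
import cv2,numpy as np
s=arm.get_state();print({k:np.round(v,3).tolist() for k,v in s.items()},arm.hold_point_z)
for n in("scene","side","wrist"):
    cv2.imwrite(f"pics/a_{n}.png",arm.grab_frame(n)[:,:,::-1])
    p=arm.camera_params(n);print(n,{k:np.round(v,4).tolist() for k,v in p.items()})
E
```

```text
pics
{'t': 0.0, 'q': [1.524, 0.359, 0.011, -0.0, -1.224, -0.288], 'qd': [0.001, -0.001, 0.001, 0.0, 0.0, -0.001], 'joint_efforts': [0.001, -58.273, 29.305, 6.997, 0.007, -0.0], 'eef_pos': [0.222, 0.637, 0.226], 'ee_rot': [3.14, -0.0, -0.335], 'force': [0.446, -0.142, 0.262], 'moment': [0.011, -0.004, 0.033], 'gripper_force': 0.0, 'width': 0.088} 0.0188
scene {'fx': 450.7102, 'fy': 450.7102, 'cx': 321.5788, 'cy': 230.3124, 'T': [[-0.6676, -0.3468, 0.6588, -0.3034], [-0.744, 0.2787, -0.6073, 0.655], [0.027, -0.8956, -0.4441, 0.5906], [0.0, 0.0, 0.0, 1.0]]}
side {'fx': 455.1944, 'fy': 455.1944, 'cx': 320.6108, 'cy': 244.2288, 'T': [[-0.9924, 0.1015, -0.0696, 0.5104], [0.1221, 0.7411, -0.6602, 0.6412], [-0.0155, -0.6637, -0.7478, 0.8771], [0.0, 0.0, 0.0, 1.0]]}
wrist {'fx': 373.2644, 'fy': 373.2644, 'cx': 312.3591, 'cy': 238.9978, 'hand_eye': [[-0.0002, -0.9561, -0.2932, 0.0788], [1.0, 0.0, -0.0006, -0.0007], [0.0006, -0.2932, 0.9561, -0.1578], [0.0, 0.0, 0.0, 1.0]]}
```

View pics/a_scene.png

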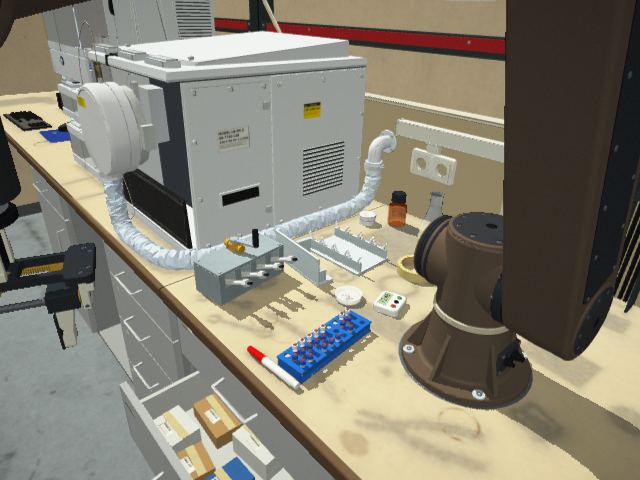

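View pics/a_side.png

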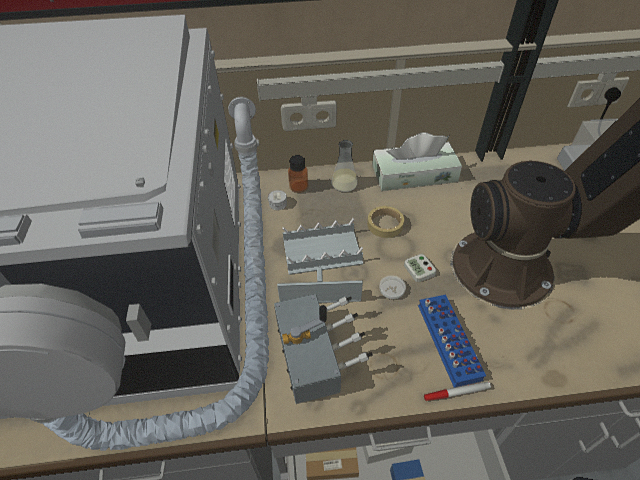

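```bash
python3 - <<'E'
import cv2,numpy as np
a=cv2.imread("pics/a_side.png")[285:405,265:405];b=cv2.imread("pics/a_side.png")[210:305,270:375]
cv2.imwrite("pics/b1.png",cv2.resize(a,None,fx=5,fy=5,interpolation=cv2.INTER_CUBIC))
cv2.imwrite("pics/b2.png",cv2.resize(b,None,fx=6,fy=6,interpolation=cv2.INTER_CUBIC))
E
```

```text
(no output)
```

View pics/b1.png

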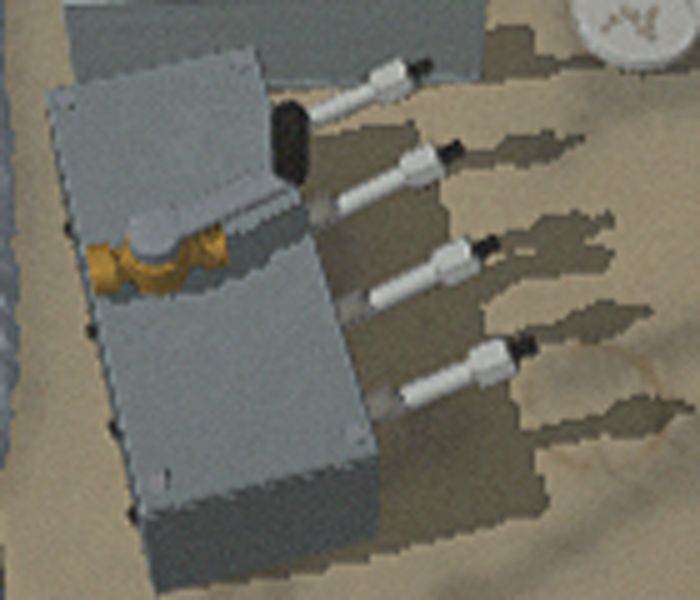

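View pics/b2.png

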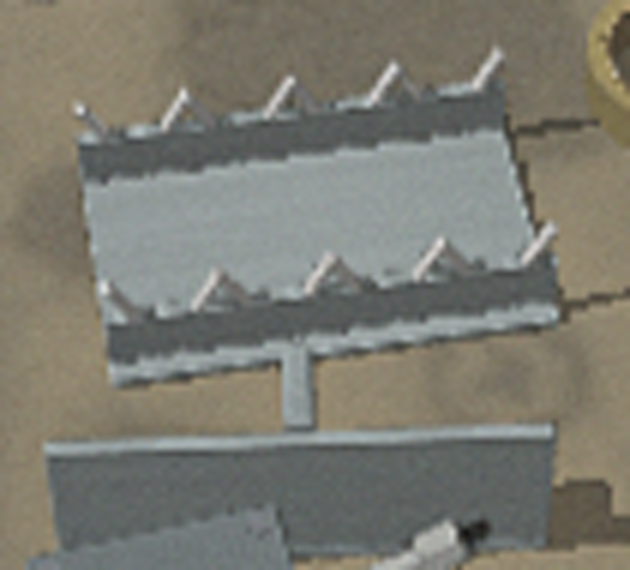

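```bash
cat > h.py <<'E'
import numpy as np
from station import arm
from scipy.spatial.transform import Rotation as R
def cam(n,st=None):
    p=arm.camera_params(n)
    if n=="wrist":
        st=st or arm.get_state();T=np.eye(4);T[:3,:3]=R.from_euler('xyz',st["ee_rot"]).as_matrix();T[:3,3]=st["eef_pos"];p["T"]=T@p["hand_eye"]
    return p
def pix(p,uv,z):
    uv=np.atleast_2d(uv).astype(float);d=np.c_[(uv[:,0]-p["cx"])/p["fx"],(uv[:,1]-p["cy"])/p["fy"],np.ones(len(uv))]@np.array(p["T"])[:3,:3].T
    o=np.array(p["T"])[:3,3];return o+d*((z-o[2])/d[:,2])[:,None]
def proj(p,P):
    T=np.array(p["T"]);c=(np.atleast_2d(P)-T[:3,3])@T[:3,:3];return np.c_[c[:,0]/c[:,2]*p["fx"]+p["cx"],c[:,1]/c[:,2]*p["fy"]+p["cy"]]
E
python3 - <<'E'
from h import *
np.set_printoptions(precision=4,suppress=True)
p=cam("side")
b=lambda L:np.array(L)/5+[265,285]
c=lambda L:np.array(L)/6+[270,210]
box=pix(p,b([(50,93),(255,45),(378,455),(145,508)]),.078);print("box",box,box.mean(0),np.linalg.norm(np.roll(box,-1,0)-box,axis=1))
print("noses",pix(p,b([(418,70),(453,152),(488,245),(523,346)]),.0901+.0))
print("hinge/post top",pix(p,b([(155,230)]),.115),pix(p,b([(290,110)]),.145))
r=pix(p,c([(112,380),(558,316)]),.003);print("rest near plate edge",r)
r=pix(p,c([(80,140),(500,88),(108,325),(553,260)]),.032);print("bars tops outer-cam edge",r)
print("teeth tips",pix(p,c([(183,90),(292,76),(393,64),(497,50),(78,106),(218,270),(328,256),(440,240),(550,226),(104,285)]),.050))
r=pix(p,c([(45,445),(553,430)]),.076);print("cover web top",r,np.linalg.norm(r[0]-r[1]))
print("lug",pix(p,c([(283,350),(313,350),(287,428),(315,426)]),.080))
print("bot",pix(p,np.array([(298,193),(345,190)]),0))
E
```

```text
box [[0.5517 0.0887 0.078 ]
 [0.4632 0.0757 0.078 ]
 [0.4392 0.2671 0.078 ]
 [0.5273 0.2765 0.078 ]] [0.4953 0.177  0.078 ] [0.0895 0.1929 0.0886 0.1894]
noses [[0.3979 0.106  0.0901]
 [0.3904 0.1475 0.0901]
 [0.3842 0.1916 0.0901]
 [0.379  0.2363 0.0901]]
hinge/post top [[0.5134 0.1827 0.115 ]] [[0.4573 0.1551 0.145 ]]
rest near plate edge [[ 0.5176 -0.0471  0.003 ]
 [ 0.3326 -0.0557  0.003 ]]
bars tops outer-cam edge [[ 0.5211 -0.1545  0.032 ]
 [ 0.3399 -0.1604  0.032 ]
 [ 0.5168 -0.0522  0.032 ]
 [ 0.3351 -0.0617  0.032 ]]
teeth tips [[ 0.4758 -0.1604  0.05  ]
 [ 0.4294 -0.1623  0.05  ]
 [ 0.3861 -0.1634  0.05  ]
 [ 0.341  -0.1656  0.05  ]
 [ 0.5203 -0.1571  0.05  ]
 [ 0.4713 -0.0596  0.05  ]
 [ 0.4271 -0.0609  0.05  ]
 [ 0.3816 -0.0632  0.05  ]
 [ 0.3367 -0.0646  0.05  ]
 [ 0.5168 -0.058   0.05  ]]
cover web top [[0.5435 0.0371 0.076 ]
 [0.359  0.0551 0.076 ]] 0.18535345061098052
lug [[0.4526 0.008  0.08  ]
 [0.4415 0.0095 0.08  ]
 [0.4554 0.0442 0.08  ]
 [0.4452 0.0446 0.08  ]]
bot [[ 0.469  -0.3368  0.    ]
 [ 0.3337 -0.3307  0.    ]]
```

```bash
echo '[0.088, 0.2, 0.19, -0.073, -0.25, 0.088, 0.2, 0.19, -0.073, -0.25, 0.088, 0.2, 0.19, -0.073, -0.25, 0.088, 0.2, 0.19, -0.073, -0.25, 0.088, 0.2, 0.19, -0.073, -0.25, 0.088, 0.2, 0.19, -0.073, -0.25, 0.088, 0.394, 0.378, -0.073, -0.461, 0.088, 0.394, 0.378, -0.073, -0.461, 0.088, 0.394, 0.378, -0.073, -0.461, 0.088, 0.394, 0.378, -0.073, -0.461, 0.088, 0.394, 0.378, -0.073, -0.461, 0.088, 0.394, 0.378, -0.073, -0.461, 0.088, 0.394, 0.378, -0.073, -0.461, 0.088, 0.394, 0.378, -0.073, -0.461, 0.088, 0.394, 0.378, -0.073, -0.461, 0.088, 0.394, 0.378, -0.073, -0.461, 0.088, 0.394, 0.378, -0.073, -0.461, 0.088, 0.394, 0.378, -0.073, -0.461]' | python3 -m creep 20; cat > snap.py <<'E'
import sys,cv2,json
from h import *
st=arm.get_state();f=arm.grab_frame("wrist");n=sys.argv[1]
cv2.imwrite(f"pics/{n}.png",f[:,:,::-1])
json.dump({k:np.array(st[k]).tolist() for k in("eef_pos","ee_rot","q")},open(f"pics/{n}.json","w"));print(np.round(st["eef_pos"],4),np.round(st["ee_rot"],4),np.round(st["q"],3))
E
python3 snap.py w1
```

```text
t: 1.65
eef_pos: [0.4693, 0.1518, 0.2994]
ee_rot: [-3.142, 0.0, 0.127]
force: [-0.0, 0.5, -0.1]
width: 0.0879
gripper_force: 0.0
[0.4693 0.1518 0.2994] [-3.1415e+00  3.0000e-04  1.2730e-01] [ 0.712  0.013 -0.256 -0.    -1.303  0.986]
```

View pics/w1.png

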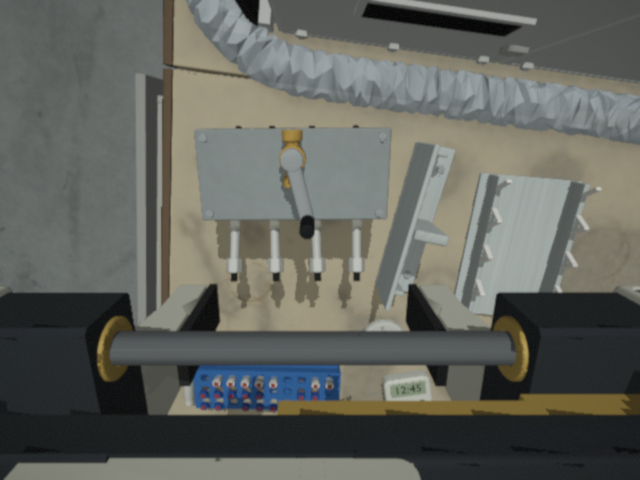

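The wrist view shows the box roof corners at about (196,130), (391,127), (388,219), (203,219). The post top is at (307,226), the hinge cap at (291,158), and all four columns are present. The cover is at (415,225) and the rest at (520,240).

```bash
cat >> h.py <<'E'
import json
np.set_printoptions(precision=4,suppress=True)
def wc(n): return cam("wrist",json.load(open(f"pics/{n}.json")))
E
python3 - <<'E'
from h import *
p=wc("w1")
b=pix(p,[(196,130),(391,127),(388,219),(203,219)],.078);print(b,b.mean(0),np.linalg.norm(np.roll(b,-1,0)-b,axis=1),np.arctan2(*(b[1]-b[0])[[1,0]]),np.arctan2(*(b[2]-b[3])[[1,0]]))
print("hinge,post",pix(p,[(291,158)],.110),pix(p,[(307,225)],.145))
print("col collar end",pix(p,[(234,274),(275,272),(317,271),(357,271)],.090))
print("cover web top",pix(p,[(436,143),(385,303)],.076), "lug",pix(p,[(418,226),(446,240)],.08))
print("rest plate corner near",pix(p,[(481,174),(585,181),(457,312)],.032))
print("hinge from box",(b.mean(0)))
import cv2
im=cv2.imread("pics/w1.png")[110:330,370:610];cv2.imwrite("pics/w1c.png",cv2.resize(im,None,fx=2.7,fy=2.7,interpolation=cv2.INTER_CUBIC))
E
```

```text
[[0.5283 0.275  0.078 ]
 [0.5552 0.0869 0.078 ]
 [0.4641 0.0726 0.078 ]
 [0.4396 0.2645 0.078 ]] [0.4968 0.1748 0.078 ] [0.1901 0.0922 0.1934 0.0894] -1.4288571538505503 -1.443443487598652
hinge,post [[0.5163 0.1787 0.11  ]] [[0.4647 0.1571 0.145 ]]
col collar end [[0.387  0.2262 0.09  ]
 [0.3948 0.1833 0.09  ]
 [0.4016 0.1394 0.09  ]
 [0.4069 0.0975 0.09  ]]
cover web top [[0.5459 0.0394 0.076 ]
 [0.3673 0.0574 0.076 ]] lug [[0.4611 0.0406 0.08  ]
 [0.4499 0.008  0.08  ]]
rest plate corner near [[ 0.5189 -0.0329  0.032 ]
 [ 0.5262 -0.1521  0.032 ]
 [ 0.3457 -0.0475  0.032 ]]
hinge from box [0.4968 0.1748 0.078 ]
```

```bash
echo '[0.06, -0.008, -0.005, 0.1, 0, 0.06, -0.008, -0.005, 0.1, 0, 0.06, -0.008, -0.005, 0.1, 0, 0.06, -0.008, -0.005, 0.185, 0, 0.06, -0.008, -0.005, 0.185, 0, 0.06, -0.008, -0.005, 0.185, 0, 0, -0.008, -0.005, 0.185, 0, 0, -0.008, -0.005, 0.185, 0, 0, -0.008, -0.005, 0.185, 0, 0, -0.008, -0.005, 0.185, 0, 0, -0.008, -0.005, 0.185, 0, 0, -0.008, -0.005, 0.185, 0, 0, -0.008, -0.005, 0.185, 0]' | python3 -m creep 20
```

```text
t: 2.78
eef_pos: [0.4614, 0.1551, 0.1153]
ee_rot: [-3.141, -0.001, 0.126]
force: [-0.6, -0.1, 0.5]
width: 0.019
gripper_force: 0.0
```

```bash
echo '[0, 0, 0, 0, 0, 0, 0, 0, 0, 0, 0, 0, 0, 0, 0, 0, 0.004, 0.011, 0, -0.1, 0, 0.004, 0.011, 0, -0.2, 0, 0.011, 0.021, 0, -0.3, 0, 0.011, 0.021, 0, -0.4, 0, 0.019, 0.03, 0, -0.5, 0, 0.019, 0.03, 0, -0.6, 0, 0.029, 0.037, 0, -0.7, 0, 0.029, 0.037, 0, -0.8, 0, 0.04, 0.0415, 0, -0.9, 0, 0.04, 0.0415, 0, -1.0]' | python3 -m creep
```

```text
t: 3.87
eef_pos: [0.5071, 0.1185, 0.1147]
ee_rot: [3.141, 0.001, 1.131]
force: [2.1, -1.8, 2.6]
width: 0.0135
gripper_force: 20.0
```

```bash
echo '[0, 0.003, 0.007, 0, -0.1, 0, 0.007, 0.0138, 0, -0.2, 0, 0.007, 0.0138, 0, -0.2, 0, 0.007, 0.0138, 0, -0.2, 0, 0.007, 0.0138, 0, -0.2]' | python3 -m creep; python3 snap.py w2;  python3 - <<'E'
from h import *
import cv2
a=arm.grab_frame("side")[280:400,260:400,::-1];cv2.imwrite("pics/v.png",cv2.resize(a,None,fx=5,fy=5,interpolation=cv2.INTER_CUBIC))
E
```

```text
t: 4.28
eef_pos: [0.5217, 0.1185, 0.1147]
ee_rot: [3.141, 0.001, 1.326]
force: [0.6, -4.3, 4.1]
width: 0.0135
gripper_force: 20.0
[0.5217 0.1185 0.1147] [3.1413 0.0012 1.3263] [ 0.591  0.233 -0.447  0.001 -0.891  2.306]
```

```bash
echo '[0, 0.0007, 0.003, 0, 0, 0, 0.0007, 0.003, 0, 0, 0, 0.0007, 0.003, 0, 0]' | python3 -m creep; echo '[0, 0.0005, 0.002, 0, 0, 0, 0.0005, 0.002, 0, 0, 0, 0.0005, 0.002, 0, 0]' | python3 -m creep
```

```text
t: 4.63
eef_pos: [0.523, 0.1183, 0.1146]
ee_rot: [-3.139, 0.002, 1.326]
force: [-5.4, -1.8, 9.9]
width: 0.0134
gripper_force: 20.0
t: 4.88
eef_pos: [0.5232, 0.1182, 0.1144]
ee_rot: [-3.136, 0.003, 1.325]
force: [-13.6, -0.3, 15.2]
width: 0.013
gripper_force: 20.0
```

```bash
echo '[0.05, 0, -0.002, 0, 0, 0.05, 0, -0.002, 0, 0, 0.05, 0, -0.002, 0, 0, 0.05, 0, -0.002, 0, 0, 0.05, 0, -0.002, 0, 0, 0.05, 0, -0.002, -0.04, 0, 0.05, 0, -0.002, -0.1, 0, 0.05, 0, -0.002, -0.13, 0, 0.05, 0, -0.002, -0.13, 0]' | python3 -m creep; python3 snap.py w3; python3 - <<'E'
from h import *
from scipy.optimize import least_squares
p=wc("w1");print(pix(p,[(234,274),(275,272),(317,271),(357,271)],.074))
e=[]
D=[([.222,.637,.2265],[1.524,.359,.0115,-1.224])]
for n in("w1","w2","w3"):
    j=json.load(open(f"pics/{n}.json"));q=j["q"];D.append((j["eef_pos"],[q[0],q[1],q[2],q[4]]))
def fk(x,q):
    L1,L2,c,r0,z0,o=x;f=q[1]-q[2]+c
    r=r0+L1*np.sin(q[1])+L2*np.sin(f);z=z0+L1*np.cos(q[1])+L2*np.cos(f)
    return np.array([r*np.cos(q[0])+o*np.sin(q[0]),r*np.sin(q[0])-o*np.cos(q[0]),z])
s=least_squares(lambda x:np.concatenate([fk(x,q)-P for P,q in D]+[(x-[.45,.45,1.57,0,.2,.192])*1e-3]),[.45,.45,1.57,0,.2,.192])
print(s.x,s.fun[:12])
E
```

```text
t: 5.63
eef_pos: [0.5281, 0.1206, 0.2522]
ee_rot: [3.133, -0.006, 1.327]
force: [2.0, 0.7, 0.9]
width: 0.0497
gripper_force: 0.0
[0.5281 0.1206 0.2522] [ 3.1327 -0.0059  1.3271] [ 0.588  0.116 -0.252  0.003 -1.193  2.308]
[[0.3814 0.2286 0.074 ]
 [0.3895 0.1839 0.074 ]
 [0.3966 0.1381 0.074 ]
 [0.4022 0.0943 0.074 ]]
[ 0.5963  0.4641  1.5707  0.0013 -0.1737  0.1922] [ 0.0002  0.0005  0.0001  0.0017  0.0009  0.0002  0.0005  0.0004 -0.
 -0.0028 -0.0011 -0.0003]
```

```bash
echo '[0.03, 0.04, -0.06, 0, 0.12, 0.03, 0.086, -0.126, 0, 0.24, 0.03, 0.086, -0.126, 0, 0.36, 0.03, 0.086, -0.126, 0.05, 0.48, 0.03, 0.086, -0.126, 0.1, 0.6, 0.03, 0.086, -0.126, 0.1, 0.72, 0.03, 0.086, -0.126, 0.1, 0.84, 0.03, 0.086, -0.126, 0.1, 0.96, 0.03, 0.086, -0.126, 0.1, 1.08, 0.03, 0.086, -0.126, 0.1, 1.19, 0.03, 0.086, -0.126, 0.1, 1.196, 0.03, 0.086, -0.126, 0.1, 1.196]' | python3 -m creep; python3 snap.py w4
```

```text
t: 6.68
eef_pos: [0.4233, 0.2336, 0.1443]
ee_rot: [3.141, 0.0, 0.133]
force: [-0.1, -0.7, -0.1]
width: 0.0301
gripper_force: 0.0
[0.4233 0.2336 0.1443] [3.1415 0.0002 0.1333] [ 0.912  0.116 -0.516 -0.    -0.939  0.792]
```

View pics/w4.png

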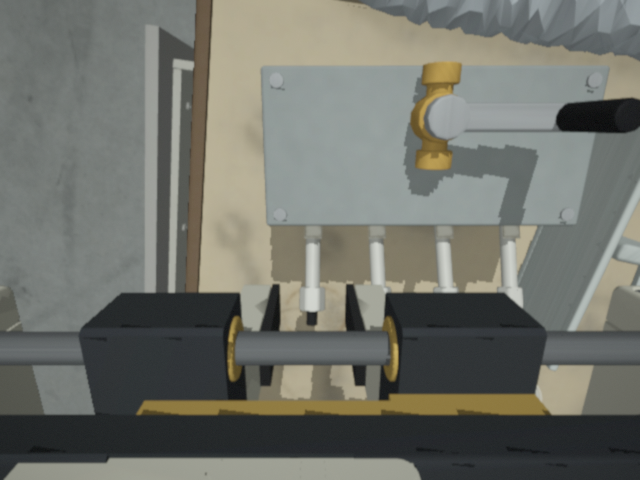

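The valve now reads shut, with the lever along +x. Column 1's rod is at (313,265) between the fingers, with its collar at (312,300).

```bash
python3 - <<'E'
from h import *
p=wc("w4")
b=pix(p,[(263,66),(607,66),(577,224),(267,224)],.078);c=b.mean(0);print(b,c,np.linalg.norm(np.roll(b,-1,0)-b,axis=1),np.arctan2(*(b[1]-b[0])[[1,0]]),np.arctan2(*(b[2]-b[3])[[1,0]]))
print(pix(p,[(313,250),(378,250),(444,250),(510,250)],.052)); print("predicted grip px",proj(p,[(.4266,.2345,.055),(.4325,.1899,.055),(.4383,.1453,.055),(.4442,.1007,.055)]))
print("collar start",pix(p,[(312,289),(380,289),(446,289),(515,289)],.073))
E
```

```text
[[0.5286 0.2762 0.078 ]
 [0.5537 0.0887 0.078 ]
 [0.465  0.0747 0.078 ]
 [0.4394 0.2653 0.078 ]] [0.4967 0.1762 0.078 ] [0.1891 0.0898 0.1923 0.0898] -1.4377000020569293 -1.4375072485744362
[[0.4176 0.2335 0.052 ]
 [0.4237 0.1879 0.052 ]
 [0.4299 0.1417 0.052 ]
 [0.4361 0.0954 0.052 ]]
predicted grip px [[313.2969 239.0373]
 [378.253  239.1482]
 [443.1748 239.396 ]
 [508.1227 239.5069]]
collar start [[0.3973 0.2315 0.073 ]
 [0.4033 0.1863 0.073 ]
 [0.4092 0.1425 0.073 ]
 [0.4153 0.0968 0.073 ]]
```

```bash
echo '[0.03, 0.0034, 0, 0.04, 0, 0.03, 0.0034, 0, 0.08, 0, 0.03, 0.0034, 0, 0.108, 0, 0.03, 0.0034, 0, 0.108, 0, 0.03, 0.0034, 0, 0.108, 0, 0, 0.0034, 0, 0.108, 0, 0, 0.0034, 0, 0.108, 0, 0, 0.0034, 0, 0.108, 0, 0, 0.0034, 0, 0.108, 0, 0, 0.0034, 0, 0.108, 0, 0, 0.0034, 0, 0.108, 0, 0, 0.0034, 0, 0.108, 0]' | python3 -m creep 40;echo '[0, 0, 0, -0.005, 0, 0, 0, 0, -0.011, 0, 0, 0, 0, -0.011, 0]' | python3 -m creep
```

```text
t: 7.73
eef_pos: [0.4274, 0.235, 0.0374]
ee_rot: [-3.14, -0.002, 0.131]
force: [-0.3, 1.2, 5.7]
width: 0.0088
gripper_force: 40.0
t: 7.98
eef_pos: [0.4267, 0.234, 0.0484]
ee_rot: [-3.141, -0.0, 0.13]
force: [0.3, 0.2, -1.4]
width: 0.0085
gripper_force: 40.0
```

```bash
echo '[0, -0.02, 0, -0.0085, 0, 0, -0.04, 0, -0.017, 0, 0, -0.06, 0, -0.0255, 0, 0, -0.06, 0, -0.0255, 0]' | python3 -m creep;echo '[0, -0.015, 0, -0.0065, 0, 0, -0.03, 0, -0.013, 0, 0, -0.045, 0, -0.019, 0, 0, -0.048, 0, -0.0205, 0, 0, -0.048, 0, -0.0205, 0]' | python3 -m creep; python3 snap.py w5
```

```text
t: 8.32
eef_pos: [0.3647, 0.2249, 0.0739]
ee_rot: [-3.141, 0.001, 0.13]
force: [-0.6, -0.1, -1.7]
width: 0.0088
gripper_force: 40.0
t: 8.73
eef_pos: [0.3193, 0.2202, 0.094]
ee_rot: [-3.14, -0.001, 0.131]
force: [0.3, 0.4, -1.9]
width: 0.009
gripper_force: 40.0
[0.3193 0.2202 0.094 ] [-3.1405 -0.0006  0.1315] [ 1.121  0.015 -0.771 -0.    -0.783  0.581]
```

View pics/w5.png

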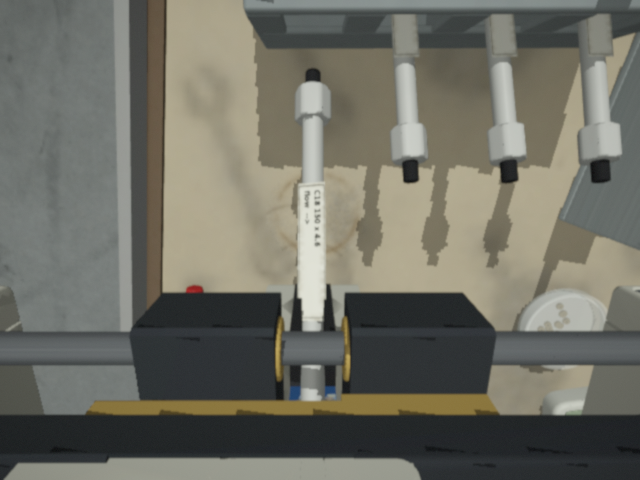

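Column 1 is out and clear of the wall, tail at (312,75), and its line is straight. Next I carry it over the rest and measure the notches there.

```bash
echo '[0, 0, 0, -0.04, 0, 0, 0, 0, -0.08, 0, 0, 0, 0, -0.12, 0.1, 0, 0, 0.03, -0.14, 0.2, 0, 0.01, 0.06, -0.14, 0.32, 0, 0.02, 0.09, -0.14, 0.44, 0, 0.03, 0.12, -0.14, 0.56, 0, 0.04, 0.15, -0.14, 0.68, 0, 0.05, 0.18, -0.14, 0.8, 0, 0.06, 0.21, -0.14, 0.92, 0, 0.07, 0.24, -0.14, 1.04, 0, 0.071, 0.27, -0.14, 1.16, 0, 0.071, 0.3, -0.14, 1.28, 0, 0.071, 0.312, -0.14, 1.4, 0, 0.071, 0.312, -0.14, 1.52, 0, 0.071, 0.312, -0.14, 1.64, 0, 0.071, 0.312, -0.14, 1.66, 0, 0.071, 0.312, -0.14, 1.66]' | python3 -m creep; python3 snap.py w6
```

```text
t: 10.28
eef_pos: [0.4308, -0.0806, 0.233]
ee_rot: [3.141, -0.0, -1.529]
force: [0.1, 0.3, -1.5]
width: 0.0089
gripper_force: 40.0
[ 0.4308 -0.0806  0.233 ] [ 3.1406 -0.0002 -1.5287] [ 0.268 -0.048 -0.467 -0.    -1.153 -0.226]
```

View pics/w6.png

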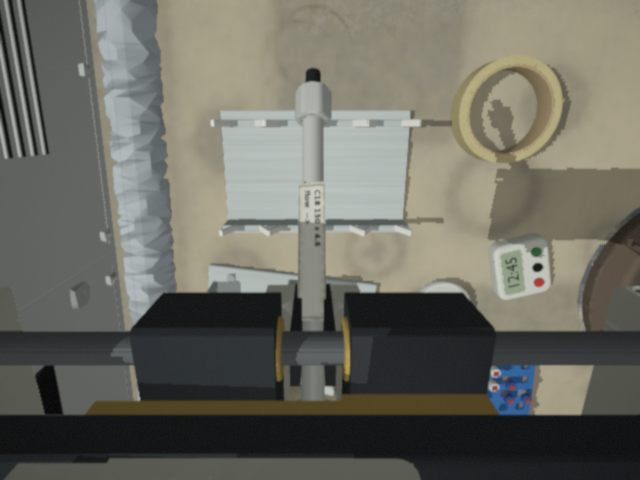

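```bash
cat > rest.py <<'E'
import sys
from h import *
# far-bar teeth px, near-bar teeth px -> pose of rest
def rest(p,F,N):
    f=pix(p,F,.05);n=pix(p,N,.05);c=(f.mean(0)+n.mean(0))/2;d=(f[0]-f[-1])+(n[0]-n[-1]);d/=np.linalg.norm(d)
    y=np.arctan2(d[1],d[0]);y=y if abs(y)<1.5 else y-np.pi*np.sign(y)
    print(f,n,"sep",np.linalg.norm(f.mean(0)-n.mean(0)),"centre",c,"yaw",y);return c,y
E
python3 - <<'E'
from rest import *
import cv2
p=wc("w6")
c,y=rest(p,[(262,123),(361,123)],[(266,231),(359,231)])
print(pix(p,[(222,111),(411,111)],.006),pix(p,[(211,122),(421,122)],.05))
im=cv2.imread("pics/w6.png")[95:245,200:430];cv2.imwrite("pics/w6c.png",cv2.resize(im,None,fx=3.4,fy=3.4,interpolation=cv2.INTER_CUBIC))
E
```

```text
[[ 0.4775 -0.1584  0.05  ]
 [ 0.3912 -0.162   0.05  ]] [[ 0.4735 -0.0606  0.05  ]
 [ 0.3853 -0.0643  0.05  ]] sep 0.09788158086377254 centre [ 0.4319 -0.1113  0.05  ] yaw 0.04184496635588726
[[ 0.5221 -0.1679  0.006 ]
 [ 0.3379 -0.1756  0.006 ]] [[ 0.5219 -0.1574  0.05  ]
 [ 0.339  -0.1651  0.05  ]]
```

View pics/w6c.png

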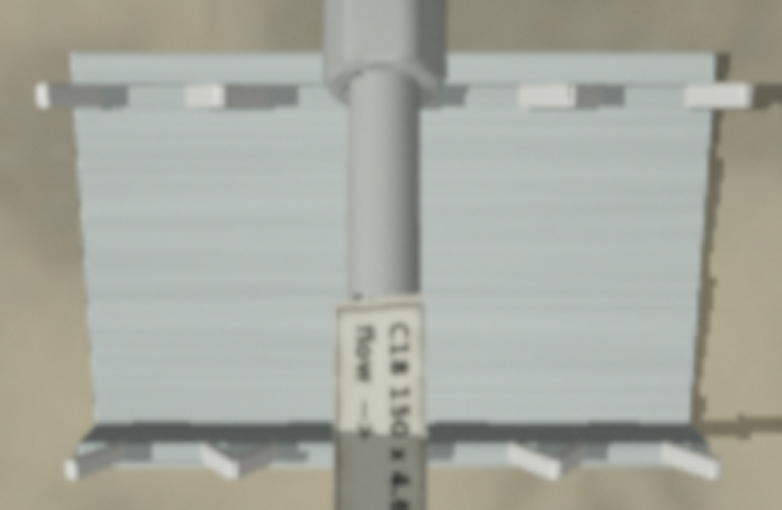

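```bash
python3 - <<'E'
from rest import *
p=wc("w6")
c,y=rest(p,[(212.4,123.5),(265.6,123.5),(369,123),(421,123)],[(220.6,232),(269.7,232),(363.2,232),(410.6,232)])
u=np.array([np.cos(y),np.sin(y)]);v=np.array([-u[1],u[0]])
for k in(-.0675,-.0225,.0225,.0675):print(k,"mid",c[:2]+k*u,"grip",c[:2]+k*u+.03*v)
E
```

```text
[[ 0.5207 -0.1562  0.05  ]
 [ 0.4744 -0.1581  0.05  ]
 [ 0.3843 -0.1623  0.05  ]
 [ 0.3389 -0.1642  0.05  ]] [[ 0.5165 -0.0578  0.05  ]
 [ 0.47   -0.0598  0.05  ]
 [ 0.3812 -0.0635  0.05  ]
 [ 0.3362 -0.0654  0.05  ]] sep 0.09865888325740163 centre [ 0.4278 -0.1109  0.05  ] yaw 0.04299478037299066
-0.0675 mid [ 0.3603 -0.1138] grip [ 0.3591 -0.0838]
-0.0225 mid [ 0.4053 -0.1119] grip [ 0.404  -0.0819]
0.0225 mid [ 0.4503 -0.1099] grip [ 0.449 -0.08 ]
0.0675 mid [ 0.4952 -0.108 ] grip [ 0.4939 -0.078 ]
```

```bash
echo '[0, 0.004, -0.03, 0, 0, 0, 0.004, -0.063, 0, 0, 0, 0.004, -0.063, 0.04, 0, 0, 0.004, -0.063, 0.08, 0, 0, 0.004, -0.063, 0.12, 0, 0, 0.004, -0.063, 0.15, 0, 0, 0.004, -0.063, 0.173, 0, 0, 0.004, -0.063, 0.173, 0]' | python3 -m creep;echo '[0, 0, 0, 0, 0, 0, 0, 0, 0.01, 0, 0, 0, 0, 0.015, 0, 0, 0, 0, 0.015, 0]' | python3 -m creep 15;echo '[0, 0, 0, 0.009, 0, 0, 0, 0, 0.018, 0, 0, 0, 0, 0.025, 0, 0, 0, 0, 0.025, 0]' | python3 -m creep 15;  python3 - <<'E'
from h import *
import cv2
a=arm.grab_frame("side")[190:310,250:410,::-1];cv2.imwrite("pics/s1.png",cv2.resize(a,None,fx=4,fy=4,interpolation=cv2.INTER_CUBIC))
E
```

```text
t: 11.0
eef_pos: [0.4911, -0.0819, 0.0564]
ee_rot: [3.134, -0.001, -1.526]
force: [-0.5, -1.1, 0.9]
width: 0.0085
gripper_force: 40.0
t: 11.33
eef_pos: [0.4946, -0.0813, 0.0465]
ee_rot: [-3.14, 0.0, -1.528]
force: [0.8, -1.9, -0.3]
width: 0.0094
gripper_force: 15.0
t: 11.67
eef_pos: [0.4942, -0.0814, 0.0201]
ee_rot: [-3.141, -0.0, -1.529]
force: [0.7, -0.2, 2.6]
width: 0.0092
gripper_force: 15.0
```

View pics/s1.png

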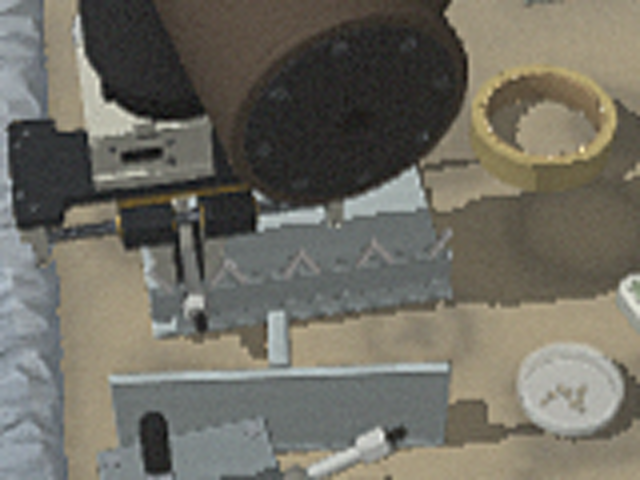

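The column lies along the notch at the +x end, with its nose collar at (195,305) outside the near bar. I lower the last 2 mm, release, and go for column 2.

```bash
echo '[0, 0, 0, 0.0025, 0, 0.026, 0, 0, 0.002, 0, 0.026, 0, 0, 0.002, 0, 0.026, 0, 0, 0.002, 0, 0.026, 0, 0, 0.002, 0, 0.026, 0, 0, 0.002, 0, 0.026, 0, 0, -0.02, 0, 0.026, 0, 0, -0.06, 0, 0.026, 0, 0, -0.1, 0, 0.026, 0, 0, -0.14, 0, 0.026, 0, 0, -0.18, 0, 0.026, 0, 0, -0.2, 0, 0.026, 0, 0, -0.2, 0]' | python3 -m creep; python3 snap.py w7
python3 - <<'E'
from h import *
import cv2
a=arm.grab_frame("side")[:,:,::-1];cv2.imwrite("pics/side7.png",a)
b=cv2.imread("pics/a_side.png")
for nm,(x0,y0,x1,y1) in {"rest":(282,225,368,274),"right":(310,228,366,272),"amber":(285,150,310,195),"flask":(330,140,360,192),"cover":(275,275,365,290)}.items():
    r=cv2.matchTemplate(a[y0-12:y1+12,x0-12:x1+12],b[y0:y1,x0:x1],cv2.TM_CCOEFF_NORMED);_,m,_,l=cv2.minMaxLoc(r);print(nm,m,np.array(l)-12)
# bright columns in wrist image: predicted nose & tail
p=wc("w7");u=np.array([np.cos(.043),np.sin(.043)]);v=np.array([-u[1],u[0]]);m=np.array([.4952,-.108])-.004*v
print(proj(p,[[*(m+s*v),.046] for s in(-79,-63,0,63,79)]) if 0 else proj(p,[[*(m+s*v/1000),.046] for s in(-79,-63,0,63,79)]))
E
```

```text
t: 12.8
eef_pos: [0.4962, -0.0815, 0.2262]
ee_rot: [-3.132, 0.0, -1.529]
force: [0.2, 0.5, -0.2]
width: 0.0259
gripper_force: 0.0
[ 0.4962 -0.0815  0.2262] [-3.1324  0.0003 -1.5291] [ 0.23   0.067 -0.367  0.002 -1.127 -0.189]
rest 0.843201756477356 [0 0]
right 0.9483969211578369 [0 0]
amber 0.43435752391815186 [0 1]
flask 0.8361666202545166 [0 0]
cover 0.9440558552742004 [0 0]
[[316.2585  85.8796]
 [316.2285 106.0525]
 [316.1183 180.0152]
 [316.0195 246.2795]
 [315.9961 262.0247]]
```

```bash
echo '[0.028, -0.02, 0, 0.03, -0.12, 0.028, -0.05, 0.01, 0.03, -0.24, 0.028, -0.08, 0.02, 0.03, -0.36, 0.028, -0.11, 0.03, 0.03, -0.48, 0.028, -0.14, 0.04, 0.03, -0.6, 0.028, -0.17, 0.05, 0.03, -0.72, 0.028, -0.2, 0.05, 0.03, -0.84, 0.028, -0.23, 0.05, 0.03, -0.96, 0.028, -0.26, 0.05, 0.03, -1.08, 0.028, -0.274, 0.05, 0.03, -1.2, 0.028, -0.274, 0.05, 0.03, -1.32, 0.028, -0.274, 0.05, 0.03, -1.44, 0.028, -0.274, 0.05, 0.03, -1.56, 0.028, -0.274, 0.05, 0.03, -1.662, 0.028, -0.274, 0.05, 0.03, -1.662, 0.028, -0.274, 0.05, 0.03, -1.662, 0.028, -0.274, 0.05, 0.03, -1.662, 0.028, -0.274, 0.05, 0.03, -1.662]' | python3 -m creep
```

```text
t: 14.4
eef_pos: [0.4322, 0.19, 0.1901]
ee_rot: [3.141, 0.001, 0.13]
force: [-0.2, -1.2, -0.6]
width: 0.0281
gripper_force: 0.0
```

```bash
echo '[0.028, 0, 0, 0.04, 0, 0.028, 0, 0, 0.08, 0, 0.028, 0, 0, 0.12, 0, 0.028, 0, 0, 0.1535, 0, 0.028, 0, 0, 0.1535, 0, 0.028, 0, 0, 0.1535, 0, 0, 0, 0, 0.1535, 0, 0, 0, 0, 0.1535, 0, 0, 0, 0, 0.1535, 0, 0, 0, 0, 0.1535, 0, 0, 0, 0, 0.1535, 0, 0, 0, 0, 0.1535, 0, 0, 0, 0, 0.1535, 0, 0, 0, 0, 0.1535, 0]' | python3 -m creep 40;echo '[0, 0, 0, -0.005, 0, 0, 0, 0, -0.011, 0, 0, 0, 0, -0.011, 0, 0, -0.02, 0, -0.0195, 0, 0, -0.04, 0, -0.028, 0, 0, -0.06, 0, -0.0365, 0, 0, -0.06, 0, -0.0365, 0]' | python3 -m creep 40; echo '[0, -0.015, 0, -0.0065, 0, 0, -0.03, 0, -0.013, 0, 0, -0.045, 0, -0.019, 0, 0, -0.048, 0, -0.0205, 0, 0, -0.048, 0, -0.0205, 0]' | python3 -m creep
```

```text
t: 15.57
eef_pos: [0.4332, 0.1907, 0.0381]
ee_rot: [-3.141, -0.002, 0.133]
force: [0.6, -1.3, 7.2]
width: 0.0086
gripper_force: 40.0
t: 16.15
eef_pos: [0.3703, 0.181, 0.0744]
ee_rot: [-3.141, 0.001, 0.132]
force: [-0.5, -2.0, -1.9]
width: 0.0086
gripper_force: 40.0
t: 16.57
eef_pos: [0.325, 0.1762, 0.0946]
ee_rot: [-3.14, -0.001, 0.134]
force: [0.8, -0.2, -1.7]
width: 0.0086
gripper_force: 40.0
```

```bash
cat > knock.py <<'E'
from h import *
import cv2
a=arm.grab_frame("side")[:,:,::-1];b=cv2.imread("pics/side7.png");cv2.imwrite("pics/side_last.png",a)
for nm,(x0,y0,x1,y1) in {"rest":(282,222,368,274),"left":(282,222,320,274),"cover":(275,278,365,290)}.items():
    r=cv2.matchTemplate(a[y0-30:y1+30,x0-30:x1+30],b[y0:y1,x0:x1],cv2.TM_CCOEFF_NORMED);_,m,_,l=cv2.minMaxLoc(r);print(nm,round(m,3),np.array(l)-30)
E
echo '[0, 0, 0, -0.04, 0, 0, 0, 0, -0.08, 0, 0, 0, 0, -0.12, 0.1, 0, 0, 0.03, -0.14, 0.2, 0, 0.01, 0.06, -0.14, 0.32, 0, 0.02, 0.09, -0.14, 0.44, 0, 0.03, 0.12, -0.14, 0.56, 0, 0.05, 0.15, -0.14, 0.68, 0, 0.07, 0.18, -0.14, 0.8, 0, 0.08, 0.21, -0.14, 0.92, 0, 0.088, 0.24, -0.14, 1.04, 0, 0.088, 0.26, -0.14, 1.16, 0, 0.088, 0.274, -0.14, 1.28, 0, 0.088, 0.274, -0.14, 1.4, 0, 0.088, 0.274, -0.14, 1.52, 0, 0.088, 0.274, -0.14, 1.64, 0, 0.088, 0.274, -0.14, 1.662, 0, 0.088, 0.274, -0.14, 1.662, 0, 0.088, 0.274, -0.14, 1.662, 0, 0.088, 0.274, -0.14, 1.662]' | python3 -m creep; python3 snap.py w8; python3 knock.py; python3 - <<'E'
import cv2,numpy as np
a=cv2.imread("pics/w8.png")[70:290,180:460];b=cv2.imread("pics/side_last.png")[205:300,260:400]
A=cv2.resize(a,None,fx=2.8,fy=2.8,interpolation=cv2.INTER_CUBIC)[:600,:800];cv2.imwrite("pics/c8.png",A)
E
```

```text
t: 18.23
eef_pos: [0.4489, -0.084, 0.2339]
ee_rot: [3.141, -0.0, -1.527]
force: [0.4, -0.4, -1.6]
width: 0.0089
gripper_force: 40.0
[ 0.4489 -0.084   0.2339] [ 3.1414 -0.     -1.5269] [ 0.248 -0.015 -0.433 -0.    -1.153 -0.204]
rest 0.984 [0 0]
left 0.995 [0 0]
cover 0.99 [0 0]
```

View pics/c8.png

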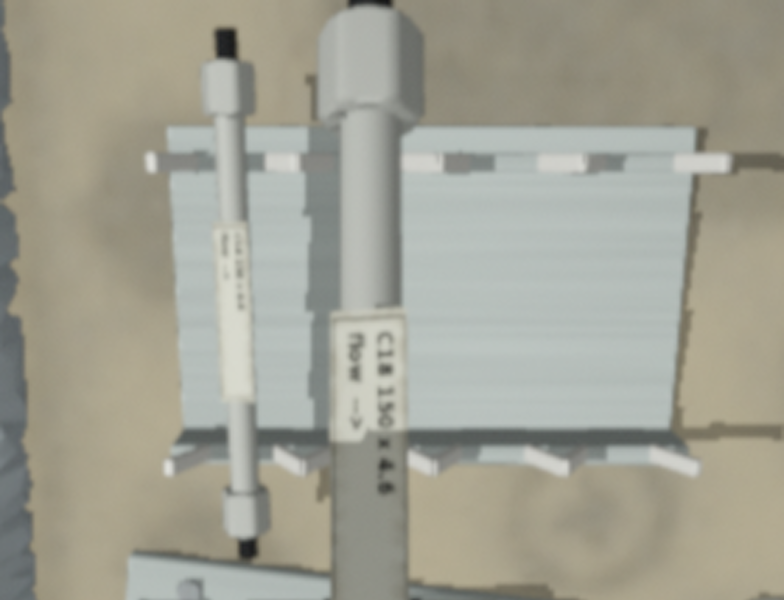

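Column 1 lies cleanly in its notch pair and the rest has not moved. I lower column 2.

```bash
echo '[0, 0, 0, 0.04, 0, 0, 0, 0, 0.08, 0, 0, 0, 0, 0.12, 0, 0, 0, 0, 0.15, 0, 0, 0, 0, 0.174, 0, 0, 0, 0, 0.174, 0, 0, 0, 0, 0.174, 0]' | python3 -m creep;echo '[0, 0, 0, 0, 0, 0, 0, 0, 0.01, 0, 0, 0, 0, 0.015, 0, 0, 0, 0, 0.024, 0, 0, 0, 0, 0.033, 0, 0, 0, 0, 0.04, 0, 0, 0, 0, 0.042, 0, 0, 0, 0, 0.042, 0]' | python3 -m creep 15; echo '[0.026, 0, 0, 0, 0, 0.026, 0, 0, 0, 0, 0.026, 0, 0, 0, 0, 0.026, 0, 0, 0, 0, 0.026, 0, 0, 0, 0, 0.026, 0, 0, -0.02, 0, 0.026, 0, 0, -0.06, 0, 0.026, 0, 0, -0.1, 0, 0.026, 0, 0, -0.14, 0, 0.026, 0, 0, -0.18, 0, 0.026, 0, 0, -0.18, 0, 0.026, 0, 0, -0.18, 0, 0.026, 0, 0, -0.18, 0]' | python3 -m creep; python3 snap.py w9; python3 knock.py
```

```text
t: 18.92
eef_pos: [0.4483, -0.0842, 0.0597]
ee_rot: [3.139, -0.001, -1.529]
force: [0.8, -0.5, -0.5]
width: 0.009
gripper_force: 40.0
t: 19.58
eef_pos: [0.4497, -0.0841, 0.0186]
ee_rot: [-3.14, -0.0, -1.529]
force: [-1.8, 0.0, 11.9]
width: 0.0094
gripper_force: 15.0
t: 20.67
eef_pos: [0.4483, -0.084, 0.1979]
ee_rot: [-3.141, 0.001, -1.53]
force: [-0.1, -0.4, 0.1]
width: 0.0261
gripper_force: 0.0
[ 0.4483 -0.084   0.1979] [-3.1415  0.0005 -1.5301] [ 0.248  0.014 -0.492 -0.001 -1.065 -0.207]
rest 0.86 [0 0]
left 0.886 [0 0]
cover 0.99 [0 0]
```

```bash
echo '[0.028, -0.02, 0, 0.005, -0.12, 0.028, -0.04, 0, 0.005, -0.24, 0.028, -0.06, 0, 0.005, -0.36, 0.028, -0.09, 0, 0.005, -0.48, 0.028, -0.12, 0, 0.005, -0.6, 0.028, -0.14, 0, 0.005, -0.72, 0.028, -0.16, 0, 0.005, -0.84, 0.028, -0.18, 0, 0.005, -0.96, 0.028, -0.2, 0, 0.005, -1.08, 0.028, -0.22, 0, 0.005, -1.2, 0.028, -0.23, 0, 0.005, -1.32, 0.028, -0.23, 0, 0.005, -1.44, 0.028, -0.23, 0, 0.005, -1.56, 0.028, -0.23, 0, 0.005, -1.663, 0.028, -0.23, 0, 0.005, -1.663, 0.028, -0.23, 0, 0.005, -1.663, 0.028, -0.23, 0, 0.005, -1.663, 0.028, -0.23, 0, 0.005, -1.663]' | python3 -m creep; python3 knock.py
```

```text
t: 22.27
eef_pos: [0.4391, 0.1455, 0.1926]
ee_rot: [3.141, 0.001, 0.131]
force: [0.3, 0.7, 0.2]
width: 0.0279
gripper_force: 0.0
rest 0.404 [0 0]
left 0.652 [0 0]
cover 0.327 [-26   1]
```

```bash
echo '[0.028, 0, 0, 0.04, 0, 0.028, 0, 0, 0.08, 0, 0.028, 0, 0, 0.12, 0, 0.028, 0, 0, 0.156, 0, 0.028, 0, 0, 0.156, 0, 0.028, 0, 0, 0.156, 0, 0, 0, 0, 0.156, 0, 0, 0, 0, 0.156, 0, 0, 0, 0, 0.156, 0, 0, 0, 0, 0.156, 0, 0, 0, 0, 0.156, 0, 0, 0, 0, 0.156, 0, 0, 0, 0, 0.156, 0, 0, 0, 0, 0.156, 0]' | python3 -m creep 40;echo '[0, 0, 0, -0.005, 0, 0, 0, 0, -0.011, 0, 0, 0, 0, -0.011, 0, 0, -0.02, 0, -0.0195, 0, 0, -0.04, 0, -0.028, 0, 0, -0.06, 0, -0.0365, 0, 0, -0.06, 0, -0.0365, 0]' | python3 -m creep 40; echo '[0, -0.015, 0, -0.0065, 0, 0, -0.03, 0, -0.013, 0, 0, -0.045, 0, -0.019, 0, 0, -0.048, 0, -0.0205, 0, 0, -0.048, 0, -0.0205, 0]' | python3 -m creep; python3 knock.py
```

```text
t: 23.48
eef_pos: [0.4402, 0.1467, 0.0381]
ee_rot: [-3.14, -0.002, 0.134]
force: [-1.6, 1.4, 6.6]
width: 0.0085
gripper_force: 40.0
t: 24.07
eef_pos: [0.3771, 0.1364, 0.0743]
ee_rot: [-3.141, 0.001, 0.133]
force: [-1.0, -0.4, -1.6]
width: 0.009
gripper_force: 40.0
t: 24.48
eef_pos: [0.332, 0.1315, 0.0945]
ee_rot: [-3.14, -0.001, 0.134]
force: [0.8, -0.6, -0.8]
width: 0.0088
gripper_force: 40.0
rest 0.715 [0 0]
left 0.888 [0 0]
cover 0.971 [0 0]
```

```bash
echo '[0, 0, 0, -0.04, 0, 0, 0, 0, -0.08, 0, 0, 0, 0, -0.12, 0.1, 0, 0, 0.03, -0.14, 0.2, 0, 0.01, 0.06, -0.14, 0.32, 0, 0.02, 0.09, -0.14, 0.44, 0, 0.03, 0.12, -0.14, 0.56, 0, 0.042, 0.15, -0.14, 0.68, 0, 0.042, 0.18, -0.14, 0.8, 0, 0.042, 0.21, -0.14, 0.92, 0, 0.042, 0.225, -0.14, 1.04, 0, 0.042, 0.225, -0.14, 1.16, 0, 0.042, 0.225, -0.14, 1.28, 0, 0.042, 0.225, -0.14, 1.4, 0, 0.042, 0.225, -0.14, 1.52, 0, 0.042, 0.225, -0.14, 1.64, 0, 0.042, 0.225, -0.14, 1.662, 0, 0.042, 0.225, -0.14, 1.662, 0, 0.042, 0.225, -0.14, 1.662, 0, 0.042, 0.225, -0.14, 1.662]' | python3 -m creep; python3 snap.py w10; python3 knock.py; python3 - <<'E'
from h import *
import cv2
# compare with expected tooth positions in wrist picture: template from w8, prediction
p8,p10=wc("w8"),wc("w10");a=cv2.imread("pics/w8.png");b=cv2.imread("pics/w10.png")
for P in [(.5207,-.1562,.05),(.3389,-.1642,.05),(.3362,-.0654,.05)]:
    u=proj(p8,P)[0];w=proj(p10,P)[0];i=np.round(u).astype(int);j=np.round(w).astype(int)
    t=a[i[1]-9:i[1]+10,i[0]-12:i[0]+13];s=b[j[1]-34:j[1]+35,j[0]-37:j[0]+38]
    r=cv2.matchTemplate(s,t,cv2.TM_CCOEFF_NORMED);_,m,_,l=cv2.minMaxLoc(r);print(u,w,m,np.array(l)-25)
E
```

```text
t: 26.2
eef_pos: [0.4039, -0.0861, 0.2339]
ee_rot: [3.141, -0.0, -1.526]
force: [0.1, 0.4, -1.5]
width: 0.0087
gripper_force: 40.0
[ 0.4039 -0.0861  0.2339] [ 3.1412 -0.0001 -1.5261] [ 0.273 -0.098 -0.51  -0.    -1.159 -0.228]
rest 0.86 [0 0]
left 0.886 [0 0]
cover 0.99 [0 0]
[233.7731 128.337 ] [182.5114 128.3285] 0.6435280442237854 [0 0]
[441.0841 128.2855] [389.8345 128.4493] 0.7395166754722595 [1 0]
[428.9153 236.1564] [381.7542 236.2988] 0.9620048999786377 [1 0]
```

Rest unmoved. I lower column 3 the same way.

```bash
echo '[0, 0, 0, 0.04, 0, 0, 0, 0, 0.08, 0, 0, 0, 0, 0.12, 0, 0, 0, 0, 0.15, 0, 0, 0, 0, 0.174, 0, 0, 0, 0, 0.174, 0, 0, 0, 0, 0.174, 0]' | python3 -m creep;echo '[0, 0, 0, 0, 0, 0, 0, 0, 0.01, 0, 0, 0, 0, 0.015, 0, 0, 0, 0, 0.024, 0, 0, 0, 0, 0.033, 0, 0, 0, 0, 0.04, 0, 0, 0, 0, 0.0415, 0, 0, 0, 0, 0.0415, 0]' | python3 -m creep 15; echo '[0.026, 0, 0, 0, 0, 0.026, 0, 0, 0, 0, 0.026, 0, 0, 0, 0, 0.026, 0, 0, 0, 0, 0.026, 0, 0, 0, 0, 0.026, 0, 0, -0.02, 0, 0.026, 0, 0, -0.06, 0, 0.026, 0, 0, -0.1, 0, 0.026, 0, 0, -0.14, 0, 0.026, 0, 0, -0.18, 0, 0.026, 0, 0, -0.18, 0, 0.026, 0, 0, -0.18, 0, 0.026, 0, 0, -0.18, 0]' | python3 -m creep; python3 snap.py w11; python3 knock.py
```

```text
t: 26.88
eef_pos: [0.4033, -0.0862, 0.0598]
ee_rot: [3.139, -0.001, -1.528]
force: [0.6, 0.6, -0.0]
width: 0.0088
gripper_force: 40.0
t: 27.55
eef_pos: [0.4054, -0.0858, 0.0201]
ee_rot: [-3.139, 0.0, -1.528]
force: [-1.1, 0.7, 10.8]
width: 0.0094
gripper_force: 15.0
t: 28.63
eef_pos: [0.4033, -0.086, 0.1984]
ee_rot: [-3.141, 0.001, -1.529]
force: [-0.8, 0.3, -0.1]
width: 0.0261
gripper_force: 0.0
[ 0.4033 -0.086   0.1984] [-3.1413  0.0006 -1.5291] [ 0.273 -0.069 -0.57  -0.001 -1.07  -0.231]
rest 0.743 [0 0]
left 0.887 [0 0]
cover 0.99 [0 0]
```

```bash
echo '[0.024, -0.02, 0, 0.005, -0.12, 0.024, -0.04, 0, 0.005, -0.24, 0.024, -0.06, -0.01, 0.005, -0.36, 0.024, -0.08, -0.02, 0.005, -0.48, 0.024, -0.1, -0.03, 0.005, -0.6, 0.024, -0.12, -0.04, 0.005, -0.72, 0.024, -0.14, -0.049, 0.005, -0.84, 0.024, -0.16, -0.049, 0.005, -0.96, 0.024, -0.185, -0.049, 0.005, -1.08, 0.024, -0.185, -0.049, 0.005, -1.2, 0.024, -0.185, -0.049, 0.005, -1.32, 0.024, -0.185, -0.049, 0.005, -1.44, 0.024, -0.185, -0.049, 0.005, -1.56, 0.024, -0.185, -0.049, 0.005, -1.662, 0.024, -0.185, -0.049, 0.005, -1.662, 0.024, -0.185, -0.049, 0.005, -1.662, 0.024, -0.185, -0.049, 0.005, -1.662, 0.024, -0.185, -0.049, 0.005, -1.662]' | python3 -m creep
```

```text
t: 30.23
eef_pos: [0.4448, 0.1007, 0.1931]
ee_rot: [3.141, 0.001, 0.131]
force: [-0.5, -0.6, 0.3]
width: 0.024
gripper_force: 0.0
```

```bash
echo '[0.024, 0, 0, 0.04, 0, 0.024, 0, 0, 0.08, 0, 0.024, 0, 0, 0.12, 0, 0.024, 0, 0, 0.156, 0, 0.024, 0, 0, 0.156, 0, 0.024, 0, 0, 0.156, 0, 0, 0, 0, 0.156, 0, 0, 0, 0, 0.156, 0, 0, 0, 0, 0.156, 0, 0, 0, 0, 0.156, 0, 0, 0, 0, 0.156, 0, 0, 0, 0, 0.156, 0, 0, 0, 0, 0.156, 0, 0, 0, 0, 0.156, 0]' | python3 -m creep 40;echo '[0, 0, 0, -0.005, 0, 0, 0, 0, -0.011, 0, 0, 0, 0, -0.011, 0, 0, -0.02, 0, -0.0195, 0, 0, -0.04, 0, -0.028, 0, 0, -0.06, 0, -0.0365, 0, 0, -0.06, 0, -0.0365, 0]' | python3 -m creep 40; echo '[0, -0.015, 0, -0.0065, 0, 0, -0.03, 0, -0.013, 0, 0, -0.045, 0, -0.019, 0, 0, -0.048, 0, -0.0205, 0, 0, -0.048, 0, -0.0205, 0]' | python3 -m creep; python3 knock.py
```

```text
t: 31.4
eef_pos: [0.4462, 0.1019, 0.0388]
ee_rot: [-3.14, -0.003, 0.134]
force: [-0.8, 2.2, 8.0]
width: 0.0091
gripper_force: 39.9
t: 31.98
eef_pos: [0.3824, 0.0915, 0.0748]
ee_rot: [-3.141, 0.001, 0.132]
force: [0.1, -0.8, -0.7]
width: 0.0089
gripper_force: 39.9
t: 32.4
eef_pos: [0.3376, 0.0866, 0.095]
ee_rot: [-3.14, -0.001, 0.134]
force: [-0.1, 0.2, -0.2]
width: 0.0089
gripper_force: 39.9
rest 0.519 [ 3 -1]
left 0.777 [ 3 -1]
cover 0.895 [-1  0]
```

```bash
echo '[0, 0, 0, -0.04, 0, 0, 0, 0, -0.08, 0, 0, 0, 0, -0.12, 0.1, 0, 0, 0.03, -0.14, 0.2, 0, 0, 0.06, -0.14, 0.32, 0, 0, 0.09, -0.14, 0.44, 0, 0, 0.12, -0.14, 0.56, 0, 0, 0.15, -0.14, 0.68, 0, 0, 0.17, -0.14, 0.8, 0, 0, 0.176, -0.14, 0.92, 0, 0, 0.176, -0.14, 1.04, 0, 0, 0.176, -0.14, 1.16, 0, 0, 0.176, -0.14, 1.28, 0, 0, 0.176, -0.14, 1.4, 0, 0, 0.176, -0.14, 1.52, 0, 0, 0.176, -0.14, 1.64, 0, 0, 0.176, -0.14, 1.662, 0, 0, 0.176, -0.14, 1.662, 0, 0, 0.176, -0.14, 1.662, 0, 0, 0.176, -0.14, 1.662]' | python3 -m creep; python3 snap.py w12; python3 knock.py; python3 - <<'E'
from h import *
import cv2
a=cv2.imread("pics/w12.png")[70:290,60:400];cv2.imwrite("pics/c12.png",cv2.resize(a,None,fx=2.35,fy=2.35,interpolation=cv2.INTER_CUBIC))
E
```

```text
t: 34.12
eef_pos: [0.3615, -0.088, 0.2344]
ee_rot: [3.141, -0.0, -1.526]
force: [-0.6, -0.6, -1.4]
width: 0.0085
gripper_force: 39.9
[ 0.3615 -0.088   0.2344] [ 3.1413 -0.0001 -1.5261] [ 0.303 -0.182 -0.576  0.    -1.177 -0.258]
rest 0.657 [ 3 -1]
left 0.776 [ 3 -1]
cover 0.976 [0 0]
```

View pics/c12.png

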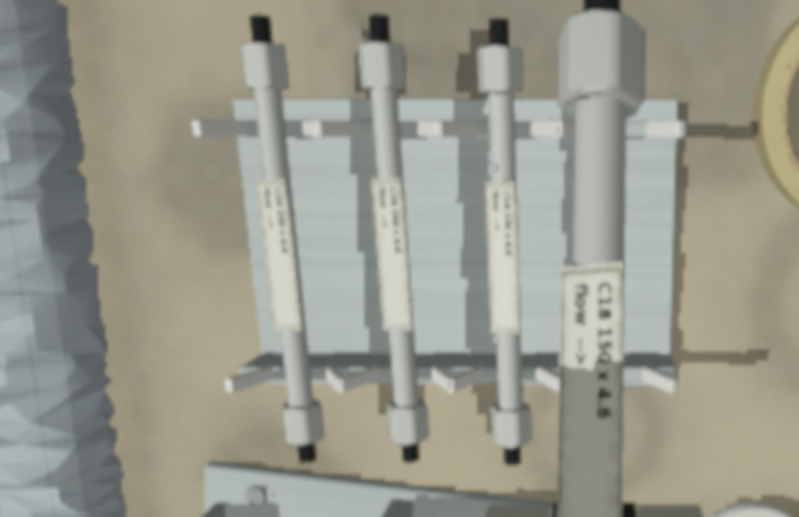

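```bash
python3 - <<'E'
from rest import *
p=wc("w12");k=lambda L:np.array(L)/2.35+[60,70]
c,y=rest(p,k([(193,130),(322,130),(442,130),(685,129)]),k([(228,382),(340,382),(552,382),(674,382)]))
F=pix(p,k([(193,130),(322,130),(442,130),(562,130),(685,129)]),.05);print(F)
F=pix(p,k([(193,130),(685,129),(228,382),(674,382)]),.05);c=F.mean(0);print("c",c)
y=np.arctan2(*(F[0]+F[2]-F[1]-F[3])[[1,0]]);u=np.array([np.cos(y),np.sin(y)]);v=np.array([-u[1],u[0]])
print(y,"grip",c[:2]-.0675*u+.026*v)
E
```

```text
[[ 0.5137 -0.159   0.05  ]
 [ 0.4656 -0.1612  0.05  ]
 [ 0.4208 -0.1632  0.05  ]
 [ 0.3303 -0.1676  0.05  ]] [[ 0.5082 -0.0613  0.05  ]
 [ 0.4628 -0.0633  0.05  ]
 [ 0.3768 -0.0672  0.05  ]
 [ 0.3273 -0.0694  0.05  ]] sep 0.09841333662265807 centre [ 0.4257 -0.114   0.05  ] yaw 0.04543797460081149
[[ 0.5137 -0.159   0.05  ]
 [ 0.4656 -0.1612  0.05  ]
 [ 0.4208 -0.1632  0.05  ]
 [ 0.3761 -0.1652  0.05  ]
 [ 0.3303 -0.1676  0.05  ]]
c [ 0.4199 -0.1143  0.05  ]
0.045437974600811504 grip [ 0.3513 -0.0914]
```

```bash
echo '[0, 0.003, 0.0104, 0, 0, 0, 0.003, 0.0104, 0.04, 0, 0, 0.003, 0.0104, 0.08, 0, 0, 0.003, 0.0104, 0.12, 0, 0, 0.003, 0.0104, 0.15, 0, 0, 0.003, 0.0104, 0.174, 0, 0, 0.003, 0.0104, 0.174, 0, 0, 0.003, 0.0104, 0.174, 0]' | python3 -m creep;echo '[0, 0, 0, 0, 0, 0, 0, 0, 0.01, 0, 0, 0, 0, 0.015, 0, 0, 0, 0, 0.024, 0, 0, 0, 0, 0.033, 0, 0, 0, 0, 0.04, 0, 0, 0, 0, 0.0415, 0, 0, 0, 0, 0.0415, 0]' | python3 -m creep 15; echo '[0.026, 0, 0, 0, 0, 0.026, 0, 0, 0, 0, 0.026, 0, 0, 0, 0, 0.026, 0, 0, 0, 0, 0.026, 0, 0, 0, 0, 0.026, 0, 0, -0.02, 0, 0.026, 0, 0, -0.06, 0, 0.026, 0, 0, -0.1, 0, 0.026, 0, 0, -0.14, 0, 0.026, 0, 0, -0.18, 0, 0.026, 0, 0, -0.22, 0, 0.026, 0, 0, -0.22, 0, 0.026, 0, 0, -0.22, 0, 0.026, 0, 0, -0.22, 0]' | python3 -m creep; python3 snap.py w13; python3 knock.py
```

```text
t: 34.88
eef_pos: [0.3501, -0.0917, 0.0605]
ee_rot: [3.139, -0.001, -1.528]
force: [0.3, 0.9, 0.3]
width: 0.0088
gripper_force: 39.9
t: 35.55
eef_pos: [0.3527, -0.0911, 0.0204]
ee_rot: [-3.139, 0.0, -1.528]
force: [-1.6, 0.4, 11.5]
width: 0.0094
gripper_force: 15.0
t: 36.72
eef_pos: [0.3506, -0.0913, 0.2388]
ee_rot: [-3.141, 0.001, -1.529]
force: [0.5, 0.2, -1.1]
width: 0.026
gripper_force: 0.0
[ 0.3506 -0.0913  0.2388] [-3.1415  0.0006 -1.529 ] [ 0.303 -0.207 -0.584 -0.001 -1.194 -0.261]
rest 0.581 [ 3 -1]
left 0.775 [ 3 -1]
cover 0.975 [0 0]
```

```bash
echo '[0.05, -0.03, -0.026, 0.01, 0.1, 0.05, -0.06, -0.052, 0.01, 0.139, 0.05, -0.09, -0.078, 0.01, 0.139, 0.05, -0.117, -0.103, 0.01, 0.139, 0.05, -0.117, -0.103, 0.01, 0.139, 0.05, -0.117, -0.103, 0.01, 0.139, 0.05, -0.117, -0.103, 0.01, 0.139]' | python3 -m creep; python3 snap.py w14; python3 knock.py;python3 - <<'E'
from h import *
import cv2
a=cv2.imread("pics/w14.png")[40:340,130:530];cv2.imwrite("pics/c14.png",cv2.resize(a,None,fx=2,fy=2,interpolation=cv2.INTER_CUBIC))
p=wc("w14");print(proj(p,[(.4487,.0266,.08),(.4513,.0461,.076)]))
E
```

```text
t: 37.4
eef_pos: [0.4482, 0.0297, 0.2275]
ee_rot: [3.138, -0.002, -1.667]
force: [-0.2, -1.5, 0.9]
width: 0.0498
gripper_force: 0.0
[0.4482 0.0297 0.2275] [ 3.1384 -0.0019 -1.6673] [ 0.507 -0.022 -0.455 -0.    -1.141 -0.604]
rest 0.557 [ 3 -1]
left 0.726 [ 3 -1]
cover 0.977 [0 0]
[[310.2276 218.6928]
 [309.4626 239.6313]]
```

View pics/c14.png

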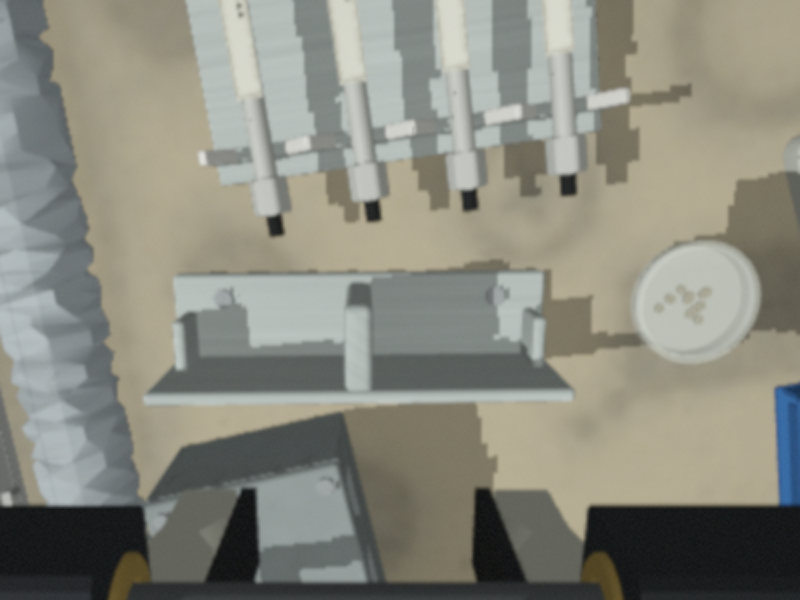

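```bash
python3 - <<'E'
from h import *
p=wc("w14");k=lambda L:np.array(L)/2+[130,40]
w=pix(p,k([(146,402),(573,399)]),.076);print("web back top",w,np.linalg.norm(w[0]-w[1]),w.mean(0));y=np.arctan2(*(w[0]-w[1])[[1,0]]);print(y)
f=pix(p,k([(175,277),(543,271)]),.008);print("foot front",f,f.mean(0),np.arctan2(*(f[0]-f[1])[[1,0]]),np.linalg.norm(f[0]-f[1]))
print("lug",pix(p,k([(346,307),(370,307),(346,391),(371,391)]),.08),pix(p,k([(358,349)]),.08))
yv=np.array([-np.sin(y),np.cos(y)]);print("origin est",w.mean(0)[:2]-.024*yv,f.mean(0)[:2]+.024*yv)
E
```

```text
web back top [[0.5433 0.0383 0.076 ]
 [0.3588 0.055  0.076 ]] 0.1852519123233336 [0.4511 0.0467 0.076 ]
-0.09035349697511834
foot front [[ 0.5394 -0.0062  0.008 ]
 [ 0.3548  0.0087  0.008 ]] [0.4471 0.0012 0.008 ] -0.08091117009537456 0.18517988660269094
lug [[0.4525 0.0048 0.08  ]
 [0.4427 0.0057 0.08  ]
 [0.4563 0.0407 0.08  ]
 [0.4457 0.0417 0.08  ]] [[0.4494 0.0229 0.08  ]]
origin est [0.4489 0.0228] [0.4493 0.0251]
```

Web's back top edge runs (146,400)–(573,397) and the lug top is centred at (358,349). The four columns all lie in their notches. I grip the lug now.

```bash
echo '[0.05, 0.005, -0.001, 0.04, -0.009, 0.05, 0.005, -0.001, 0.08, -0.009, 0.05, 0.005, -0.001, 0.12, -0.009, 0.05, 0.005, -0.001, 0.15, -0.009, 0.05, 0.005, -0.001, 0.1845, -0.009, 0.05, 0.005, -0.001, 0.1845, -0.009, 0.03, 0.005, -0.001, 0.1845, -0.009, 0.01, 0.005, -0.001, 0.1845, -0.009, 0, 0.005, -0.001, 0.1845, -0.009, 0, 0.005, -0.001, 0.1845, -0.009, 0, 0.005, -0.001, 0.1845, -0.009, 0, 0.005, -0.001, 0.1845, -0.009, 0, 0.005, -0.001, 0.1845, -0.009, 0, 0.005, -0.001, 0.1845, -0.009, 0, 0.005, -0.001, 0.1845, -0.009, 0, 0.005, -0.001, 0.1845, -0.009]' | python3 -m creep 60; echo '[0, 0, 0, 0, 0, 0, 0, 0, -0.02, 0, 0, 0, 0, -0.04, 0, 0, 0, 0, -0.06, 0, 0, 0, 0, -0.085, 0, 0, 0, 0, -0.085, 0, 0, 0, 0, -0.085, 0]' | python3 -m creep; python3 knock.py
```

```text
t: 38.83
eef_pos: [0.4501, 0.0251, 0.0454]
ee_rot: [-3.14, 0.0, -1.658]
force: [-2.1, 0.1, 9.3]
width: 0.0117
gripper_force: 60.0
t: 39.42
eef_pos: [0.4494, 0.0251, 0.1297]
ee_rot: [-3.141, 0.001, -1.659]
force: [0.2, 1.1, -8.3]
width: 0.012
gripper_force: 60.0
rest 0.196 [ 5 13]
left 0.304 [  1 -29]
cover 0.401 [-20 -24]
```

```bash
echo '[0, -0.005, 0.025, 0, 0.05, 0, -0.015, 0.05, 0, 0.15, 0, -0.03, 0.075, 0, 0.26, 0, -0.047, 0.093, 0, 0.37, 0, -0.06, 0.093, 0, 0.48, 0, -0.075, 0.093, 0, 0.59, 0, -0.09, 0.093, 0, 0.7, 0, -0.105, 0.09, 0, 0.81, 0, -0.12, 0.085, 0, 0.92, 0, -0.13, 0.075, 0, 1.03, 0, -0.137, 0.065, 0, 1.14, 0, -0.137, 0.055, 0, 1.25, 0, -0.137, 0.046, 0, 1.351, 0, -0.137, 0.046, 0, 1.351, 0, -0.137, 0.046, 0, 1.351, 0, -0.137, 0.046, 0, 1.351]' | python3 -m creep; python3 snap.py w15; echo '[0, 0, 0, 0.02, 0, 0, 0, 0, 0.04, 0, 0, 0, 0, 0.06, 0, 0, 0, 0, 0.072, 0, 0, 0, 0, 0.072, 0, 0, 0, 0, 0.072, 0]' | python3 -m creep; python3 knock.py
```

```text
t: 40.8
eef_pos: [0.4145, 0.1644, 0.1282]
ee_rot: [-3.14, -0.003, -3.008]
force: [-0.7, -0.8, -8.0]
width: 0.0117
gripper_force: 60.0
[0.4145 0.1644 0.1282] [-3.1401 -0.0027 -3.0079] [ 0.822  0.074 -0.609 -0.001 -0.891 -2.258]
t: 41.35
eef_pos: [0.4152, 0.165, 0.0573]
ee_rot: [-3.14, -0.001, -3.008]
force: [-0.0, 0.3, -7.8]
width: 0.0117
gripper_force: 60.0
rest 0.342 [ 3 -1]
left 0.622 [ 3 -1]
cover 0.217 [ 14 -30]
```

```bash
echo '[0, 0, 0, 0.006, 0, 0, 0, 0, 0.0105, 0, 0, 0, 0, 0.0105, 0, 0, 0, 0, 0.0105, 0]' | python3 -m creep;  echo '[0, 0, 0, 0.0015, 0, 0, 0, 0, 0.0015, 0, 0, 0, 0, 0.0015, 0]' | python3 -m creep
```

```text
t: 41.73
eef_pos: [0.4156, 0.1652, 0.0471]
ee_rot: [-3.141, -0.0, -3.01]
force: [0.7, 0.4, -8.2]
width: 0.0119
gripper_force: 60.0
t: 41.98
eef_pos: [0.4158, 0.1653, 0.0456]
ee_rot: [3.142, 0.0, -3.01]
force: [-1.7, -0.2, -6.9]
width: 0.0114
gripper_force: 60.0
```

```bash
for i in 1; do echo '[0, -0.004, 0, 0, 0, 0, -0.009, 0, 0, 0, 0, -0.009, 0, 0, 0, 0, -0.009, 0, 0, 0]' | python3 -m creep; echo '[0, -0.0015, 0, 0, 0, 0, -0.0015, 0, 0, 0, 0, -0.0015, 0, 0, 0]' | python3 -m creep; echo '[0, -0.0015, 0, 0, 0, 0, -0.0015, 0, 0, 0, 0, -0.0015, 0, 0, 0]' | python3 -m creep;done
```

```text
t: 42.32
eef_pos: [0.4251, 0.1667, 0.0456]
ee_rot: [3.141, 0.0, -3.01]
force: [-0.8, -0.8, -7.0]
width: 0.0119
gripper_force: 60.0
t: 42.57
eef_pos: [0.4262, 0.1666, 0.0455]
ee_rot: [-3.142, -0.0, -3.01]
force: [-0.5, 0.2, -7.7]
width: 0.0113
gripper_force: 60.0
t: 42.82
eef_pos: [0.4277, 0.1669, 0.0455]
ee_rot: [3.142, 0.0, -3.01]
force: [0.5, 0.0, -6.9]
width: 0.0118
gripper_force: 60.0
```

```bash
for i in 1; do echo '[0, -0.001, 0, 0, 0, 0, -0.001, 0, 0, 0, 0, -0.001, 0, 0, 0]' | python3 -m creep; echo '[0, -0.001, 0, 0, 0, 0, -0.001, 0, 0, 0, 0, -0.001, 0, 0, 0]' | python3 -m creep;echo '[0, -0.001, 0, 0, 0, 0, -0.001, 0, 0, 0, 0, -0.001, 0, 0, 0]' | python3 -m creep;done
```

```text
t: 43.07
eef_pos: [0.4287, 0.1671, 0.0455]
ee_rot: [3.142, 0.0, -3.01]
force: [-0.6, -0.3, -7.5]
width: 0.0118
gripper_force: 60.0
t: 43.32
eef_pos: [0.4292, 0.1669, 0.0455]
ee_rot: [-3.141, -0.001, -3.01]
force: [-3.8, 0.3, -3.6]
width: 0.0114
gripper_force: 60.0
t: 43.57
eef_pos: [0.4293, 0.1669, 0.0455]
ee_rot: [-3.141, -0.002, -3.01]
force: [-11.8, 2.8, 1.5]
width: 0.0116
gripper_force: 60.0
```

```bash
echo '[0, 0.0015, 0, 0, 0, 0, 0.0015, 0, 0.0015, 0, 0, 0.0015, 0, 0.0025, 0, 0, 0.0015, 0, 0.0025, 0]' | python3 -m creep; echo '[0, -0.001, 0, 0, 0, 0, -0.001, 0, 0, 0, 0, -0.001, 0, 0, 0]' | python3 -m creep
```

```text
t: 43.9
eef_pos: [0.4291, 0.1672, 0.0455]
ee_rot: [-3.142, 0.001, -3.009]
force: [-16.7, -0.8, 33.0]
width: 0.0118
gripper_force: 60.0
t: 44.15
eef_pos: [0.4291, 0.1672, 0.0454]
ee_rot: [3.142, -0.001, -3.009]
force: [-22.7, 0.9, 37.7]
width: 0.0111
gripper_force: 60.0
```

```bash
echo '[0, 0.001, 0, -0.002, 0, 0, 0.001, 0, -0.002, 0, 0, 0.001, 0, -0.002, 0]' | python3 -m creep; echo '[0.03, 0.001, 0, -0.002, 0, 0.03, 0.001, 0, -0.002, 0, 0.03, 0.001, 0, -0.002, 0, 0.05, 0.001, 0, -0.002, 0, 0.05, 0.001, 0, -0.002, 0, 0.05, 0.001, 0, -0.002, 0, 0.05, 0.001, 0, -0.002, 0, 0.05, 0.001, 0, -0.04, 0, 0.05, 0.001, 0, -0.08, 0, 0.05, 0.001, 0, -0.12, 0, 0.05, 0.001, 0, -0.16, 0, 0.05, 0.001, 0, -0.19, 0, 0.05, 0.001, 0, -0.19, 0, 0.05, 0.001, 0, -0.19, 0, 0.05, 0.001, 0, -0.19, 0]' | python3 -m creep; python3 snap.py w16; python3 knock.py
```

```text
t: 44.4
eef_pos: [0.4293, 0.1673, 0.0455]
ee_rot: [3.141, 0.001, -3.009]
force: [-7.6, 1.6, 6.2]
width: 0.0116
gripper_force: 60.0
t: 45.65
eef_pos: [0.4277, 0.1668, 0.2347]
ee_rot: [3.141, -0.0, -3.01]
force: [0.0, 0.2, -0.8]
width: 0.0502
gripper_force: 0.0
[0.4277 0.1668 0.2347] [ 3.1413 -0.0003 -3.01  ] [ 0.802 -0.011 -0.428 -0.    -1.154 -2.241]
rest 0.213 [ 3 -2]
left 0.525 [ 3 -1]
cover 0.224 [ -5 -21]
```

```bash
echo '[0.05, -0.03, -0.02, 0, -0.12, 0.05, -0.06, -0.04, 0, -0.24, 0.05, -0.087, -0.06, 0, -0.36, 0.05, -0.087, -0.06, 0, -0.48, 0.05, -0.087, -0.06, 0, -0.6, 0.05, -0.087, -0.06, 0, -0.72, 0.05, -0.087, -0.06, 0, -0.84, 0.05, -0.087, -0.06, 0, -0.96, 0.05, -0.087, -0.06, 0, -1.08, 0.05, -0.087, -0.06, 0, -1.2, 0.05, -0.087, -0.06, 0, -1.32, 0.05, -0.087, -0.06, 0, -1.44, 0.05, -0.087, -0.06, 0, -1.51, 0.05, -0.087, -0.06, 0.04, -1.51, 0.05, -0.087, -0.06, 0.08, -1.51, 0.05, -0.087, -0.06, 0.12, -1.51, 0.05, -0.087, -0.06, 0.12, -1.51, 0.05, -0.087, -0.06, 0.12, -1.51]' | python3 -m creep; echo '[0, 0, 0, 0, 0, 0, 0, 0, 0, 0, 0, 0, 0, 0, 0, 0, 0, 0, 0, 0, 0, 0, 0, 0, 0, 0, 0, 0, 0, 0, 0, 0, 0, 0, 0, 0, 0, 0, 0, 0, 0, 0, 0, 0, 0]' | python3 -m creep 20; python3 knock.py
```

```text
t: 47.25
eef_pos: [0.5208, 0.1178, 0.1131]
ee_rot: [3.136, -0.004, -1.5]
force: [-0.7, -0.5, 1.3]
width: 0.0496
gripper_force: 0.0
t: 48.0
eef_pos: [0.5226, 0.119, 0.1156]
ee_rot: [-3.141, 0.0, -1.5]
force: [-1.2, -0.6, 5.6]
width: 0.0133
gripper_force: 20.0
rest 0.218 [21 -4]
left 0.335 [21 -3]
cover 0.353 [29 25]
```

```bash
echo '[0, 0, 0.006, 0, 0.1, 0, -0.0004, 0.012, 0, 0.2, 0, -0.0015, 0.018, 0, 0.3, 0, -0.0033, 0.0237, 0, 0.4, 0, -0.0055, 0.029, 0, 0.5, 0, -0.0084, 0.0345, 0, 0.6, 0, -0.0115, 0.039, 0, 0.7, 0, -0.0149, 0.0435, 0, 0.78, 0, -0.0149, 0.0435, 0, 0.78, 0, -0.0149, 0.0435, 0, 0.78, 0, -0.0149, 0.0435, 0, 0.78]' | python3 -m creep
```

```text
t: 48.97
eef_pos: [0.4784, 0.1311, 0.1156]
ee_rot: [-3.141, 0.001, -2.276]
force: [-1.0, 0.8, 6.2]
width: 0.0139
gripper_force: 20.0
```

```bash
echo '[0.05, 0, 0, 0, 0, 0.05, 0, 0, 0, 0, 0.05, 0, 0, 0, 0, 0.05, 0, 0, 0, 0, 0.05, 0, 0, 0, 0, 0.05, 0, 0, 0, 0, 0.05, 0, 0, -0.03, 0, 0.05, 0, 0, -0.06, 0, 0.05, 0, 0, -0.1, 0, 0.05, 0, 0, -0.14, 0, 0.05, 0, 0, -0.18, 0, 0.05, 0, 0, -0.22, 0, 0.05, 0, 0, -0.22, 0, 0.05, 0, 0, -0.22, 0, 0.05, 0, 0, -0.22, 0]' | python3 -m creep; python3 snap.py w17; python3 - <<'E'
from h import *
import cv2
a=cv2.imread("pics/w17.png");s=arm.grab_frame("side")[150:400,250:450,::-1]
A=cv2.resize(a[0:300],(640,300));S=cv2.resize(s,(240,300),interpolation=cv2.INTER_CUBIC);C=arm.grab_frame("scene")[180:330,180:480,::-1]
o=np.zeros((600,800,3),np.uint8);o[:300,:640]=A;o[300:600,:240]=S;o[300:575,240:790]=cv2.resize(C,(550,275),interpolation=cv2.INTER_CUBIC);cv2.imwrite("pics/fin.png",o)
p=wc("w17");print("hinge,post px",proj(p,[(.5144,.1782,.11),(.478,.1305,.145)]))
E
```

```text
t: 50.22
eef_pos: [0.4774, 0.1307, 0.3347]
ee_rot: [3.141, -0.0, -2.28]
force: [-0.1, -0.2, -1.5]
width: 0.05
gripper_force: 0.0
[0.4774 0.1307 0.3347] [ 3.1409 -0.     -2.2797] [ 0.665  0.002 -0.188 -0.001 -1.381 -1.373]
hinge,post px [[313.873  258.1494]
 [310.5256 211.5539]]
```

View pics/fin.png

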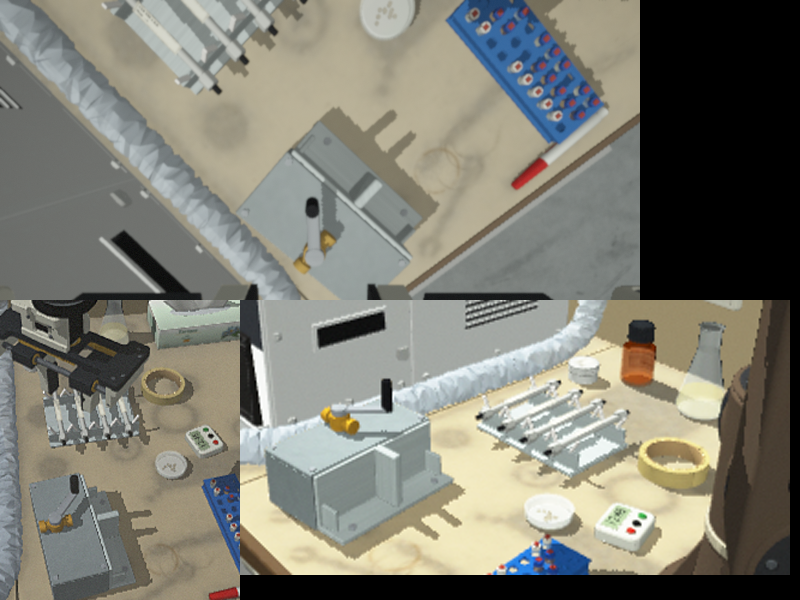

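The final picture shows the cover flush and square to the box front, and the lever at 45°, with its post at (312,208) and hinge at (314,258). All four columns are on the rest and both bottles are upright. I'm handing it in.

```bash
python3 -c "
from station import arm
print(arm.job_done())"
```

```text
the job is handed in; nothing more can be done
None
```

I handed the job in at about 50 s: I shut the valve first, then laid all four columns in the rest's notch pairs, set the cover against the box front, and last put the lever at 45°. The final pictures show this, with flask and bottle upright; the hand-in returned no verdict.

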